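# Weigh the delivered test kits on the bench scale

### The arm

A 6-joint arm with a two-finger parallel gripper is mounted at the origin on the work surface. World frame = base frame: x ahead of the robot, y to its left, z up, the work surface at z = 0. Lengths are in mm, angles in rad, forces in N, time in s.
With the tool pointing down it reaches from about 350 to 975 mm from the base axis. Payload 4.9 kg.
Tool frame: the origin (TCP) lies midway between the tips of the shut fingers; the grasp point (between the pads) lies 19 mm behind it (hold_point_z is the distance from the TCP to the grasp point, in mm); x points along the fingers, z is the direction in which the jaws open and shut, and the axes are right-handed (so a half turn about x gives the same grasp; the last joint's range is limited). The gripper opens to 85 mm and grips with 20 to 120 N. Pads are 22 mm wide; open, the fingers measure 114 mm over their backs; the gripper's body (76 mm by 85 mm) begins 54 mm behind the grasp point. The pads swing forward as they close: fully open they stand 13 mm farther back than shut.
Start: joints at [-1.388, 0.053, 1.613, -0, 1.476, -0.119], TCP at [185.769, -596.734, 231.304] pointing down, gripper open.
Joint ranges: [-3.01, 3.01], [-1.01, 2.22], [0.06, 2.58], [-1.02, 4.17], [0.09, 2.62], [-3.14, 3.14]. Speed limits (rad/s): [2.57, 2.57, 3.14, 3.14, 3.14, 3.14].

### API

Orientations are given as a unit quaternion [w, x, y, z].
In Python, from cell import get_obs, grab_frame, camera_params, close_job, hold_point_z gives the robot as it stands.
- The arm moves only by the shell command python3 -m creep 'ROWS' [FORCE]. ROWS is JSON, a list of rows, each a list of 3 entries, a list of its own where there are three numbers: the shift along the tool's x, y, z in mm, then the turn about the tool's x in degrees, then the opening, from 0 (shut) to 1 (fully open). In form: [[[dx, dy, dz], yaw, claw], ...]. A call has 1 to 20 rows; each row shifts and turns the commanded pose from where the row before left it, along the tool's axes as they then stand; what a row does not reach is not made up. A row lasts 1/10 s, in which the tool goes at most 50 mm and 8.59 degrees, less where a joint would pass 70% of its speed; a pose out of reach is approached as far as the arm can. A call is refused whole if a number of a shift passes 50 or a number of a turn 8.59, either way. A call with a gripper value outside its range is refused whole. The fingers move at their own pace and stop on an object; FORCE is the grip in N (left out, the last holds). Time passes only in rows, so rows that do not move let the fingers close. It gives the time, the measured TCP pose, the force and the opening at its end, in the units of the state.
- get_obs(): the state, without advancing time (a new reading comes with each control period).
- grab_frame(name): name is "side" or "top" or "wrist"; returns (picture, depth): 384x512x3 uint8, red, green, blue; 384x512 float32, mm along the optical axis (not along the pixel's ray), 0 where there is no reading.
- camera_params(name): a dict with "mtx" (3x3 intrinsics, pixels), "distortion" ([k1, k2, p1, p2, k3] as OpenCV has them; the pictures are not rectified), "rvec" (rotation vector, rad) and "tvec" (3), from world to camera coordinates, as OpenCV has them. Camera axes: x right, y down, z forward; pixel columns grow to the right and rows downward; lengths in mm; the calibration is good to about 2 mm. A picture is of the moment at which its call begins: read the wrist's pose just before it. camera_params takes no time and is no camera call; for the wrist camera it gives the pose at the moment of the call.
- close_job(): hands the job in, once; it reports no verdict.
The state is a dict: "time_s": time; "qpos": joint angles; "qvel": joint speeds; "effort": joint torques, N m; "eef_pos": TCP position; "tool_rot": TCP orientation; "wrist_force": force on the tool from outside, world axes, zero at the start; "moment": the same for the moment, N m; "grip_width": opening from 0.0 (shut) to 1.0 (fully open).
Only numpy, scipy, OpenCV 4.12 (cv2) and the standard library are available. Lean on these libraries where they do the work, as an engineer would, in place of code of your own. Each camera call takes 0.05 s, during which the arm holds its last target.

### The job

Weigh the test-kit cartons: first take the steel check weight off the scale and stand it wholly on the round rubber mat, then with the pan clear press the console's large round key (on), then the square key (zero). Stack every carton flat in one square column over the middle of the pan, long sides along the pan's long side, and let go of it; only then press the bar key that points away from the robot (hold) and after it the bar key that lies crosswise (print), and last the large round key again (off). Press each key fully home, one at a time, leave the two small keys alone, do not disturb the bottle, beaker or timer, and leave the stack square and the weight on its mat.

Things in the scene. Friction and masses are not known exactly. Their poses are not given: they have to be found in the camera images.
- scale: White bench scale, fixed to the table, 180 mm deep (x) x 220 mm wide (y); origin under its centre, x away from the robot, y along its long side. On it a steel pan 140 (x) x 190 (y) mm, rigid, whose top is 60 mm above the table, with a thin flush dark rectangle 80 x 110 mm in its middle.
- pan (a point): Centre of the top of the scale's pan; axes as the scale's.
- weight: Steel check weight, 0.5 kg: a squat cylinder 54 mm across and 26 mm high with a narrower knob 24 mm across on top, 46 mm high in all; origin at the centre of its underside, z up. It starts on the pan. It can be gripped across the cylinder.
- mat: Round dark rubber mat, 72 mm across and 3 mm thick, fixed to the table beyond the scale; origin at the centre of its underside.
- console: White key console of the scale, fixed to the table right of it: 160 mm deep (x) x 170 mm wide (y), top 40 mm above the table; x away from the robot, y to its left; origin under its centre. A display hood 35 mm deep (local x 40 to 75 mm), 71 mm high above the table, stands at its far edge. Six light spring keys in two rows of three stand 10 mm above the top, told apart by shape and place.
- key_round (a joint): round key, 26 mm across, near row (console local x -50 mm), left (local y +50 mm): ON / OFF. Value 0 up, 0.006 m fully down; springs back; 1.5 N to start it, 5 N to hold it fully down; it counts as pressed past 0.004 m.
- key_round_top (a point): Centre of the top face of key_round, 50 mm above the table when up.
- key_square (a joint): square key, 22 x 22 mm, near row, middle (local x -50, y 0): ZERO. Value 0 up, 0.006 m fully down; springs back; 1.5 N to start it, 5 N to hold it fully down; it counts as pressed past 0.004 m.
- key_square_top (a point): Centre of the top face of key_square, 50 mm above the table when up.
- key_upright (a joint): bar key 13 mm wide (along y) and 30 mm long (along x, pointing away from the robot), far row (local x -2 mm), left (local y +50 mm): HOLD. Value 0 up, 0.006 m fully down; springs back; 1.5 N to start it, 5 N to hold it fully down; it counts as pressed past 0.004 m.
- key_upright_top (a point): Centre of the top face of key_upright, 50 mm above the table when up.
- key_wide (a joint): bar key 34 mm wide (along y) and 13 mm deep (along x), far row, right (local x -2, y -50 mm): PRINT. Value 0 up, 0.006 m fully down; springs back; 1.5 N to start it, 5 N to hold it fully down; it counts as pressed past 0.004 m.
- key_wide_top (a point): Centre of the top face of key_wide, 50 mm above the table when up.
- key_dot (a joint): small round key 14 mm across, near row, right (local x -50, y -50 mm): not used, must not be pressed. Value 0 up, 0.006 m fully down; springs back; 1.5 N to start it, 5 N to hold it fully down; it counts as pressed past 0.004 m.
- key_dot_top (a point): Centre of the top face of key_dot, 50 mm above the table when up.
- key_small (a joint): small square key 13 x 13 mm, far row, middle (local x -2, y 0): not used, must not be pressed. Value 0 up, 0.006 m fully down; springs back; 1.5 N to start it, 5 N to hold it fully down; it counts as pressed past 0.004 m.
- key_small_top (a point): Centre of the top face of key_small, 50 mm above the table when up.
- carton_a: Closed test-kit carton of pale card with a grey band, 96 mm (x) x 66 mm (y) x 48 mm high (z), about 0.16 kg; origin at the centre of its underside, z up. Lies flat on the table left of the scale, or is absent (None).
- carton_b: Closed test-kit carton of pale card with a grey band, 96 mm (x) x 66 mm (y) x 42 mm high (z), about 0.16 kg; origin at the centre of its underside, z up. Lies flat on the table left of the scale, or is absent (None).
- carton_c: Closed test-kit carton of pale card with a grey band, 96 mm (x) x 66 mm (y) x 36 mm high (z), about 0.16 kg; origin at the centre of its underside, z up. Lies flat on the table left of the scale, or is absent (None).
- carton_d: Closed test-kit carton of pale card with a grey band, 96 mm (x) x 66 mm (y) x 30 mm high (z), about 0.16 kg; origin at the centre of its underside, z up. Lies flat on the table left of the scale, or is absent (None).
- reagent: Bystander: amber reagent bottle, 44 mm across, 85 mm high; origin under its centre.
- beaker: Bystander: glass beaker, 70 mm across, 80 mm high; origin under its centre.
- timer: Bystander: flat white timer 60 x 70 x 24 mm; origin under its centre.
Mind the look-alikes: they are no part of the job. Leave any blue, green or purple look-alike of the carton_c alone.

How it is judged:
By the outcome, as a careful person would: the job done as asked, in the order asked, and still so for the second after the job is handed in, with the robot touching nothing.
Of carton_a, carton_b, carton_c, carton_d only 2 to 4 are there at a start; the rules pass over those that are not, and their reading is None.
At some moment in a run one of weight may be knocked a few centimetres aside while the robot is not near it.
Once in a run the grip may slacken for a moment while it holds something.
It also fails if it takes over 210 s, if anything falls off the work surface, if the arm or the gripper's body presses on something with over 40 N, if the wrist force passes 120 N, or if a joint passes its speed limit or range.

## Working session

There is one attempt and no reset: what is moved stays moved. The work goes in short steps, Python scripts to look and compute and a shell command to move; the robot and the scene stay as the last step left them, time stands still between calls to the robot, and variables do not carry over. Pictures are saved under pics/ and viewed, and the job is handed in when it is done.

```bash
ls; mkdir -p pics; python3 - <<'E'
from cell import *
import cv2,json
o=get_obs();print(o); print(hold_point_z)
for n in ("side","top","wrist"):
    p,d=grab_frame(n); cv2.imwrite(f"pics/{n}0.png",p[:,:,::-1]); print(n,camera_params(n))
    import numpy as np; np.save(f"pics/{n}0d.npy",d); np.save(f"pics/{n}0p.npy",p)
E
```

```text
pics
{'time_s': 0.0, 'qpos': array([-1.38801472e+00,  5.33698767e-02,  1.61431070e+00,  6.45692929e-07,
        1.47595560e+00, -1.19006214e-01]), 'qvel': array([ 0.00074938,  0.00158027,  0.00027841, -0.00126867, -0.00111355,
       -0.00183981]), 'effort': array([-1.13600130e-03, -3.93684232e+01, -3.70175028e+01, -2.46050768e-04,
        7.02219957e-03, -6.47189822e-07]), 'eef_pos': array([ 185.65104743, -596.14308179,  230.04495195]), 'tool_rot': array([ 0.56895246,  0.41965187,  0.57000597, -0.41866288]), 'wrist_force': array([-0.68486708,  0.14593629,  0.46309805]), 'moment': array([0.00224242, 0.0237875 , 0.03175692]), 'grip_width': 0.9989013140564202}
18.700000000000003
side {'mtx': array([[415.1364709 ,   0.        , 246.03849508],
       [  0.        , 415.1364709 , 190.66032648],
       [  0.        ,   0.        ,   1.        ]]), 'distortion': array([-0.15575398,  0.        ,  0.        ,  0.        ,  0.        ]), 'rvec': array([ 0.66108889, -2.40847035,  1.36907911]), 'tvec': array([ 534.30014948,  136.013483  , 1422.22445748])}
top {'mtx': array([[367.81416904,   0.        , 254.54901261],
       [  0.        , 367.81416904, 189.08422802],
       [  0.        ,   0.        ,   1.        ]]), 'distortion': array([0.00473995, 0.        , 0.        , 0.        , 0.        ]), 'rvec': array([ 2.22042166, -2.17384278,  0.06680705]), 'tvec': array([  97.71866901,  541.3571891 , 1213.51035599])}
wrist {'mtx': array([[344.93893927,   0.        , 254.6339514 ],
       [  0.        , 344.93893927, 195.55570487],
       [  0.        ,   0.        ,   1.        ]]), 'distortion': array([-0.00625095,  0.        ,  0.        ,  0.        ,  0.        ]), 'rvec': array([-2.3348281 ,  1.71757262,  0.25378307]), 'tvec': array([-623.53732359,  -38.62391843,  379.12282731])}
```

View pics/top0.png

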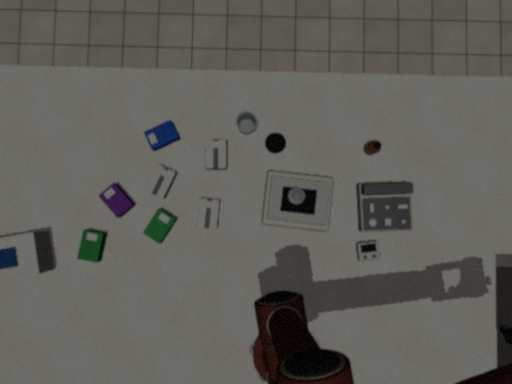

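View pics/side0.png

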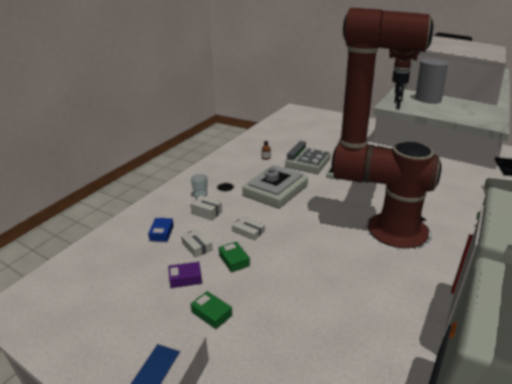

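View pics/wrist0.png

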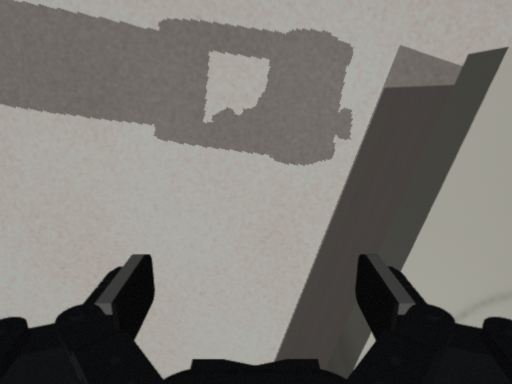

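The top view shows three pale cartons with grey bands, at (216,154), (164,181) and (208,213). The look-alikes are blue at (161,135), purple at (117,199), and green at (160,225) and (92,245). The weight is on the pan at (297,196), the mat at (275,143), the beaker at (247,123), the bottle at (373,147), the timer at (368,250) and the console at (385,206).

```bash
cat > h.py <<'E'
import numpy as np, cv2
from cell import *
def T(cp):
    R=cv2.Rodrigues(cp["rvec"])[0]; return R,np.array(cp["tvec"]).reshape(3)
def cloud(d,cp):
    h,w=d.shape; v,u=np.mgrid[0:h,0:w]
    pts=np.stack([u,v],-1).reshape(-1,1,2).astype(np.float64)
    n=cv2.undistortPoints(pts,cp["mtx"],cp["distortion"]).reshape(h,w,2)
    c=np.dstack([n[...,0]*d,n[...,1]*d,d]); R,t=T(cp)
    W=(c-t)@R; W[d<=0]=np.nan; return W
def proj(P,cp):
    return cv2.projectPoints(np.asarray(P,float).reshape(-1,1,3),cp["rvec"],cp["tvec"],cp["mtx"],cp["distortion"])[0].reshape(-1,2)
def rect(P):
    (c,s,a)=cv2.minAreaRect(P.astype(np.float32)); return c,s,a
def tool():
    o=get_obs(); w,x,y,z=o["tool_rot"]
    from scipy.spatial.transform import Rotation as Ro
    return o,Ro.from_quat([x,y,z,w]).as_matrix()
E
python3 - <<'E'
from h import *
cp=camera_params("top"); d=np.load("pics/top0d.npy"); p=np.load("pics/top0p.npy")
W=cloud(d,cp); np.set_printoptions(precision=1,suppress=True)
for n,(u,v) in dict(c1=(216,154),c2=(164,181),c3=(208,213),wt=(297,196),mat=(275,143),beak=(247,123),bot=(373,147),tim=(368,250),con=(385,206),pan=(275,215),green=(160,225),purple=(117,199),blue=(161,135),tab=(240,260)).items(): print(n,W[v,u],p[v,u])
# segment cartons by height
z=W[...,2]
m=((z>18)&(z<110)).astype(np.uint8); n,l,s,c=cv2.connectedComponentsWithStats(m)
for i in range(1,n):
    if s[i,4]<60: continue
    q=W[l==i]; zt=np.percentile(q[:,2],80); q2=q[abs(q[:,2]-zt)<8]
    print(c[i],s[i,4],"z",zt,rect(q2[:,:2]))
o,R=tool(); print(R)
E
python3 - <<'E'
import cv2
a=cv2.imread('pics/top0.png')[100:270,80:420]; cv2.imwrite('pics/top0c.png',cv2.resize(a,None,fx=2.3,fy=2.3,interpolation=cv2.INTER_CUBIC))
E
```

```text
c1 [649.1 237.4  48.4] [54 54 53]
c2 [558.1 406.1  37.5] [107 106  99]
c3 [456.5 259.9  33.1] [57 58 58]
wt [515.7 -21.9 104.8] [83 81 81]
mat [697.6  43.1   4.2] [15 19 15]
beak [763.7 139.5   5.1] [87 90 89]
bot [ 680.6 -269.8   64.5] [42 23 13]
tim [ 346.6 -266.4   28.6] [13 19 15]
con [ 491.4 -314.1   50.4] [77 77 75]
pan [455.   42.3  60.6] [101  98  96]
green [414.4 414.5  35.8] [25 71 33]
purple [496.  556.9  37.3] [49 23 65]
blue [710.  421.5  35.7] [15 38 85]
tab [302.2 152.6   3.2] [108 107 101]
[245.7 120.5] 245 z 79.37341586280836 ((751.5056762695312, 141.93173217773438), (67.51997375488281, 66.72689056396484), 25.254436492919922)
[161.1 135.2] 622 z 37.4511136691143 ((710.7097778320312, 422.8731994628906), (66.31846618652344, 96.14984130859375), 26.916215896606445)
[215.9 154.3] 626 z 49.43820707878542 ((650.9627685546875, 239.4029998779297), (96.0359878540039, 63.0636100769043), 1.3417235612869263)
[372.4 147.4] 186 z 80.23563727535704 ((683.8389282226562, -276.1919860839844), (19.832359313964844, 18.68585777282715), 0.07342039793729782)
[160.3 181.4] 617 z 37.494050184
[... 851 characters left out ...]
75, 837.222900390625), (129.8112030029297, 122.30928039550781), 10.86242961883545)
[ 90.8 245.8] 670 z 37.166503032429674 ((341.9778137207031, 639.0272216796875), (68.17708587646484, 98.24884796142578), 78.16522216796875)
[367.9 250.9] 387 z 26.312188965517052 ((342.82464599609375, -268.39300537109375), (60.30890655517578, 70.89124298095703), 8.004188537597656)
[505.6 296.1] 687 z 62.81672073322785 ((209.77935791015625, -702.6256103515625), (13.098820686340332, 179.6446990966797), 87.13907623291016)
[505.2 351.2] 278 z 57.46404344222793 ((35.794464111328125, -702.0949096679688), (7.587746620178223, 62.534263610839844), 87.69429779052734)
[[-0.   1.   0.3]
 [ 0.   0.3 -1. ]
 [-1.   0.  -0. ]]
```

View pics/top0c.png

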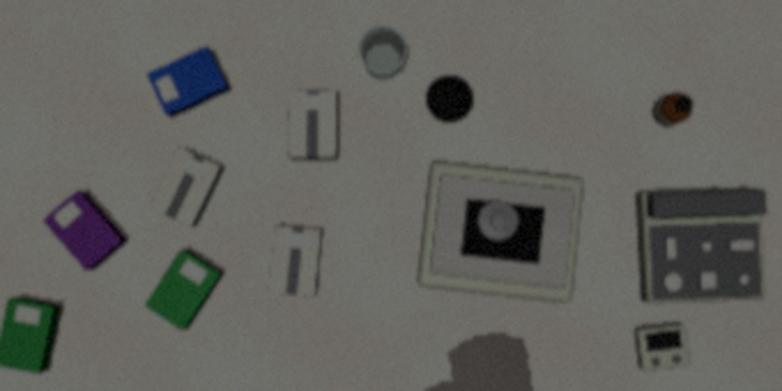

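Candidates for "carton": the pale ones are (216,154) at about 48 mm high, so A; (164,181) at about 36 mm, so C; and (208,213) at about 30 mm, so D. B is absent. The coloured ones at (161,135), (117,199), (160,225) and (92,245) are look-alikes. The close crop confirms the three pale, grey-banded cartons. Next I measure the weight, mat, pan and keys more finely.

```bash
cat >> h.py <<'E'
def circ(P):
    A=np.c_[2*P,np.ones(len(P))]; s=np.linalg.lstsq(A,(P**2).sum(1),rcond=None)[0]; return s[:2],np.sqrt(s[2]+s[0]**2+s[1]**2)
def plan(x,y,z,yaw,n=None):
    """delta to TCP target; yaw = world angle (deg) of jaw axis (tool z), mod 180. Prints shift in CURRENT tool axes and turn about tool x."""
    o,R=tool(); p=o["eef_pos"]; d=np.array([x,y,z])-p
    t=R.T@d; cur=np.degrees(np.arctan2(R[1,2],R[0,2])); dy=(yaw-cur+90)%180-90
    print("at",p.round(1),"jaw",round(cur,2),"j6",o["qpos"][5].round(2),"grip",round(o["grip_width"],3),"F",o["wrist_force"].round(1),"t",round(o["time_s"],2))
    print(" tool shift",t.round(1)," turn about tool x (deg)",round(-dy,2)," tilt",np.round(R[:2,0],4))
E
python3 - <<'E'
from h import *
np.set_printoptions(precision=1,suppress=True)
cp=camera_params("top"); d=np.load("pics/top0d.npy"); p=np.load("pics/top0p.npy").astype(int)
W=cloud(d,cp); z=W[...,2]
v,u=np.mgrid[0:384,0:512]
b=(abs(u-297)<16)&(abs(v-196)<16)
q=W[b&(z>72)&(z<98)]; print("wt cyl",len(q),q.mean(0),cv2.minEnclosingCircle(q[:,:2].astype(np.float32)))
q=W[b&(z>98)]; print("knob",len(q),q.mean(0),cv2.minEnclosingCircle(q[:,:2].astype(np.float32)))
m=(abs(u-275)<16)&(abs(v-143)<16)&(p.sum(2)<110); q=W[m]; print("mat",len(q),q.mean(0),cv2.minEnclosingCircle(q[:,:2].astype(np.float32)))
# dark rect on pan
m=(abs(u-298)<25)&(abs(v-200)<20)&(p.sum(2)<110)&(abs(z-60)<8); q=W[m]; print("dark",rect(q[:,:2]))
# keys: points z>46 on console local
m=(abs(u-385)<30)&(v>196)&(v<232)&(z>47.5)&(z<58)
n,l,s,c=cv2.connectedComponentsWithStats(m.astype(np.uint8))
for i in range(1,n):
    if s[i,4]>3: print(c[i],s[i,4],W[l==i].mean(0))
m=(abs(u-385)<30)&(v<200)&(v>178)&(z>60); print("hood",rect(W[m][:,:2]))
m=(abs(u-385)<32)&(v>175)&(v<236)&(z>30)&(z<46); q=W[m];print("console top",rect(q[:,:2]),q[:,2].mean())
plan(503,-29,231,0)
E
```

```text
wt cyl 184 [516.6 -20.1  86.4] ((516.92578125, -21.43515396118164), 26.743173599243164)
knob 48 [516.9 -20.8 104.6] ((517.1807250976562, -20.994426727294922), 11.686144828796387)
mat 287 [699.4  42.9   2.9] ((699.822998046875, 42.7832145690918), 33.141021728515625)
dark ((504.4160461425781, -31.324417114257812), (104.75679016113281, 75.50019073486328), 84.49983215332031)
[371.3 208.1] 32 [ 483.8 -269.6   50.4]
[402.2 206.4] 36 [ 491.1 -369.6   50.8]
[386.5 207.2] 12 [ 487.5 -318.9   50.6]
[372.3 222.6] 46 [ 437.1 -272.9   50.7]
[387.2 221.8] 41 [ 440.5 -321.1   50.9]
[402.8 221.6] 12 [ 442.3 -371.5   51.3]
hood ((546.5261840820312, -314.96844482421875), (36.610618591308594, 157.9723358154297), 3.275378942489624)
console top ((489.955322265625, -318.09228515625), (160.15634155273438, 170.36363220214844), 3.53147029876709) 40.17763542645672
at [ 185.7 -596.3  230.3] jaw -72.71 j6 -0.12 grip 1.0 F [ 0.5  0.6 -0.3] t 0.15
 tool shift [   0.1  471.6 -447.3]  turn about tool x (deg) -72.71  tilt [-0.  0.]
```

```bash
python3 -m creep '[[[0,15,-14],0,1],[[0,30,-28],0,1],[[0,30,-28],0,1],[[0,30,-28],0,1],[[0,30,-28],0,1],[[0,30,-28],0,1],[[0,30,-28],0,1],[[0,30,-28],0,1],[[0,30,-28],0,1],[[0,30,-28],0,1],[[0,30,-28],0,1],[[0,30,-28],0,1],[[0,30,-28],0,1],[[0,30,-28],0,1],[[0,30,-28],0,1],[[0,30,-28],0,1],[[0,15,-14],0,1],[[0,0,0],0,1]]' 
python3 -m creep '[[[0,0,0],-8,1],[[0,0,0],-8,1],[[0,0,0],-8,1],[[0,0,0],-8,1],[[0,0,0],-8,1],[[0,0,0],-8,1],[[0,0,0],-8,1],[[0,0,0],-8,1],[[0,0,0],-8,1],[[0,0,0],0,1],[[0,0,0],0,1]]'
python3 - <<'E'
from h import *
plan(517,-21,150,-5)
p,d=grab_frame("wrist"); cv2.imwrite("pics/w1.png",p[:,:,::-1]); np.save("pics/w1d.npy",d)
cp=camera_params("wrist"); W=cloud(d,cp); z=W[...,2]
m=(z>98)&(z<112);q=W[m];print(len(q),cv2.minEnclosingCircle(q[:,:2].astype(np.float32)))
m=(z>75)&(z<95);q=W[m];print(len(q),q[:,:2].mean(0),cv2.minEnclosingCircle(q[:,:2].astype(np.float32)))
print(-cv2.Rodrigues(cp["rvec"])[0].T@cp["tvec"])
E
```

```text
time_s: 1.95
eef_pos: [511.4, -24.2, 230.9]
tool_rot: [0.57, 0.418, 0.571, -0.418]
wrist_force: [-0.2, 0.1, -0.2]
grip_width: 1.004
time_s: 3.05
eef_pos: [510.5, -27.0, 231.2]
tool_rot: [0.707, 0.006, 0.707, -0.006]
wrist_force: [0.2, 0.5, 0.7]
grip_width: 0.998
at [510.5 -27.  231.2] jaw -0.93 j6 -0.18 grip 0.998 F [0.2 0.5 0.7] t 3.05
 tool shift [81.2  6.1  6.4]  turn about tool x (deg) 4.07  tilt [-0.0003 -0.0002]
693 ((516.4332885742188, -19.221349716186523), 12.039302825927734)
2353 [516.36898321 -16.49869846] ((516.5067749023438, -19.17202377319336), 26.943801879882812)
[510.36885768  45.9753703  373.6647635 ]
```

View pics/w1.png

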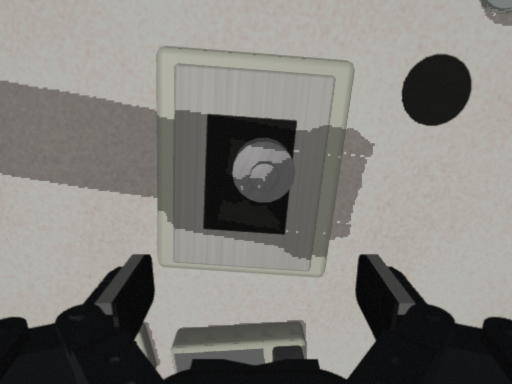

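The wrist view shows the weight at (263,170), unchanged on the pan, and the mat at (436,90). Its position agrees within 2 mm, so I descend.

```bash
python3 - <<'E'
from h import *
np.set_printoptions(precision=1,suppress=True)
p=cv2.imread("pics/w1.png").astype(int); d=np.load("pics/w1d.npy"); W=cloud(d,camera_params("wrist")); z=W[...,2]
v,u=np.mgrid[0:384,0:512]
m=(abs(u-436)<42)&(abs(v-90)<42)&(p.sum(2)<110);q=W[m];print("mat",len(q),q.mean(0),cv2.minEnclosingCircle(q[:,:2].astype(np.float32)))
m=(abs(u-258)<70)&(abs(v-160)<120)&(p.sum(2)<90)&(abs(z-60)<5)&(u>195)&(u<305)&(v>105)&(v<245);q=W[m];print("dark",rect(q[:,:2]),q.mean(0))
m=(u>150)&(u<360)&(v<280)&(abs(z-60)<5);q=W[m];print("pan",rect(q[:,:2]),q.mean(0))
E
python3 -m creep '[[[20,3,3],0,1],[[25,3.5,3],0,1],[[25,0,0],0,1],[[25,0,0],0,1],[[25,0,0],0,1],[[20,0,0],0,1],[[15,0,0],0,1],[[10,0,0],0,1],[[2,0,0],0,1],[[0,0,0],0,1],[[0,0,0],0,1]]'
```

```text
mat 3654 [nan nan nan] ((697.2186889648438, 45.507450103759766), 34.89681625366211)
dark ((502.5416259765625, -29.475250244140625), (108.44287109375, 78.5591812133789), 84.87261962890625) [495.9 -28.8  60.4]
pan ((502.3582763671875, -28.73729705810547), (189.70375061035156, 140.528076171875), 84.79830169677734) [501.1 -20.3  59.9]
time_s: 4.2
eef_pos: [517.9, -20.0, 65.5]
tool_rot: [0.708, 0.004, 0.706, -0.005]
wrist_force: [0.1, -0.5, 0.3]
grip_width: 1.0
```

```bash
python3 -m creep '[[[0,0,0],0,0.5],[[0,0,0],0,0.3],[[0,0,0],0,0.3],[[0,0,0],0,0.3],[[0,0,0],0,0.3],[[0,0,0],0,0.3]]' 70
python3 -m creep '[[[-5,0,0],0,0.3],[[-10,0,0],0,0.3],[[-15,0,0],0,0.3],[[-15,0,0],0,0.3],[[0,0,0],0,0.3]]'
python3 - <<'E'
from h import *
plan(698.5,44.2,75,-1)
E
```

```text
time_s: 4.8
eef_pos: [518.1, -20.0, 65.7]
tool_rot: [0.708, 0.004, 0.706, -0.004]
wrist_force: [-0.2, 0.6, 4.5]
grip_width: 0.596
time_s: 5.3
eef_pos: [519.2, -20.3, 112.9]
tool_rot: [0.709, 0.004, 0.705, -0.005]
wrist_force: [0.5, 1.3, -5.4]
grip_width: 0.598
at [519.2 -20.3 112.9] jaw -0.7 j6 -0.17 grip 0.598 F [ 0.5  1.3 -5.4] t 5.3
 tool shift [ 39.   66.7 178.3]  turn about tool x (deg) 0.3  tilt [ 0.0062 -0.0012]
```

```bash
python3 -m creep '[[[0,3,8],0,0.3],[[0,7,18],0,0.3],[[0,8,22],0,0.3],[[0,8,22],0,0.3],[[0,8,22],0,0.3],[[0,8,22],0,0.3],[[0,8,22],0,0.3],[[0,8,20],0,0.3],[[0,6,14],0,0.3],[[0,3,8],0,0.3],[[0,0,0],0,0.3],[[0,0,0],0,0.3]]'
python3 - <<'E'
from h import *
np.set_printoptions(precision=1,suppress=True)
plan(698.5,44.2,10,-1)
p,d=grab_frame("wrist"); cv2.imwrite("pics/w2.png",p[:,:,::-1])
p,d=grab_frame("top"); cv2.imwrite("pics/t2.png",cv2.resize(p[90:220,200:350,::-1],None,fx=4,fy=4))
E
```

```text
time_s: 6.5
eef_pos: [695.2, 44.9, 108.4]
tool_rot: [0.706, 0.004, 0.708, -0.004]
wrist_force: [-1.6, -0.8, -5.3]
grip_width: 0.601
at [695.2  44.9 108.4] jaw -0.7 j6 -0.03 grip 0.601 F [-1.6 -0.8 -5.3] t 6.5
 tool shift [98.4 -0.6  3.5]  turn about tool x (deg) 0.3  tilt [-0. -0.]
```

View pics/w2.png

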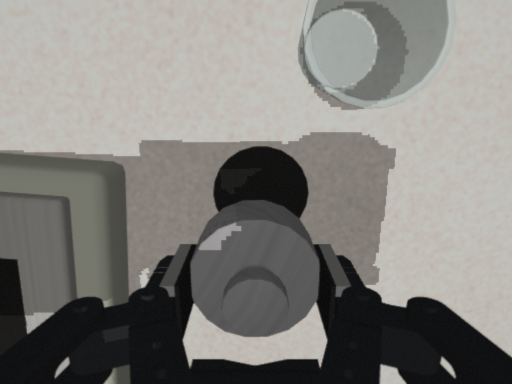

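View pics/t2.png

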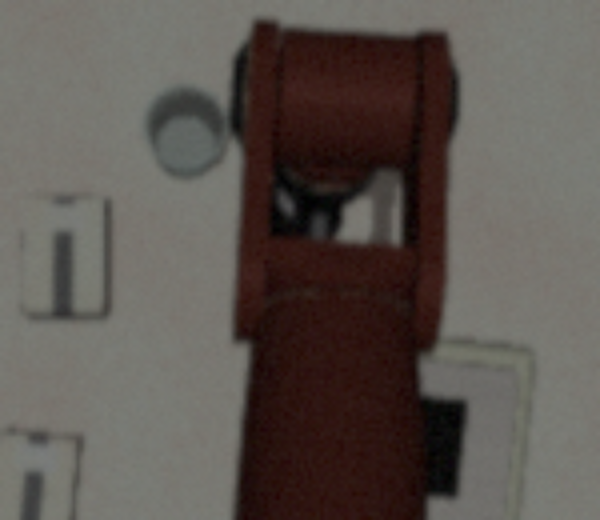

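```bash
python3 - <<'E'
from h import *
np.set_printoptions(precision=1,suppress=True)
o,_=tool();p,d=grab_frame("wrist"); cp=camera_params("wrist");W=cloud(d,cp); z=W[...,2]; p=p.astype(int)
v,u=np.mgrid[0:384,0:512]
print(o["eef_pos"])
for uv in [(255,305),(255,240),(220,290)]: print(uv,W[uv[1],uv[0]])
k=W[(u>195)&(u<315)&(v>200)&(v<340)&(z>60)]; print(np.histogram(k[:,2],bins=np.arange(90,170,5)))
m=(abs(u-261)<50)&(v>140)&(v<235)&(z<15); m&=(p.sum(2)<110); 
mask=m.astype(np.uint8); cs=max(cv2.findContours(mask,cv2.RETR_EXTERNAL,cv2.CHAIN_APPROX_NONE)[0],key=len)[:,0]
pts=[W[b,a,:2] for a,b in cs if b<185+5]
print("mat",circ(np.array([x for x in pts if np.isfinite(x).all()])), len(pts))
E
```

```text
[695.   44.7 108.9]
(255, 305) [693.9  47.1 148. ]
(255, 240) [694.1  63.2 129.4]
(220, 290) [679.9  42.3 130.6]
(array([   0,    0,   44,  328,  351,  402,  415, 4931, 3572,   29,  419,
       3207,    1,    0,    0]), array([ 90,  95, 100, 105, 110, 115, 120, 125, 130, 135, 140, 145, 150,
       155, 160, 165]))
mat (array([698. ,  45.6]), np.float64(34.46427370716551)) 128
```

```bash
python3 - <<'E'
from h import *
np.set_printoptions(precision=1,suppress=True)
p,d=grab_frame("wrist"); cp=camera_params("wrist");W=cloud(d,cp); z=W[...,2]
v,u=np.mgrid[0:384,0:512]
b=(u>195)&(u<315)&(v>195)&(v<345)
q=W[b&(z>144)&(z<152)];print("knob",len(q),cv2.minEnclosingCircle(q[:,:2].astype(np.float32)))
q=W[b&(z>126)&(z<133)];print("cyl",len(q),cv2.minEnclosingCircle(q[:,:2].astype(np.float32)))
plan(698,45,15,-1)
E
```

```text
knob 3312 ((694.08984375, 45.224891662597656), 12.613497734069824)
cyl 8383 ((693.8284301757812, 45.1696662902832), 27.254390716552734)
at [695.2  44.7 109.2] jaw -0.73 j6 -0.03 grip 0.599 F [ 0.3  0.9 -4.2] t 6.7
 tool shift [94.2  0.4  2.8]  turn about tool x (deg) 0.27  tilt [-0. -0.]
```

```bash
python3 -m creep '[[[10,0,2],0,0.3],[[20,-0.5,2.5],0,0.3],[[20,0,0],0,0.3],[[20,0,0],0,0.3],[[12,0,0],0,0.3],[[8,0,0],0,0.3],[[5,0,0],0,0.3],[[0,0,0],0,0.3],[[0,0,0],0,0.3]]'
python3 - <<'E'
from h import *
plan(698.5,44.7,8.7,-1)
E
```

```text
time_s: 7.6
eef_pos: [701.1, 44.4, 15.3]
tool_rot: [0.708, 0.004, 0.707, -0.004]
wrist_force: [0.3, -0.3, -5.1]
grip_width: 0.601
at [701.1  44.4  15.3] jaw -0.7 j6 -0.03 grip 0.601 F [ 0.3 -0.3 -5.1] t 7.6
 tool shift [ 6.6  0.3 -2.6]  turn about tool x (deg) 0.3  tilt [ 0.0017 -0.0001]
```

```bash
python3 -m creep '[[[3,0,-1],0,0.3],[[2,0,0],0,0.3],[[1,0,0],0,0.3],[[0,0,0],0,0.3],[[0,0,0],0,0.3]]'
python3 - <<'E'
from h import *
plan(698.5,44.7,8.7,-1)
E
```

```text
time_s: 8.1
eef_pos: [699.4, 44.4, 8.8]
tool_rot: [0.707, 0.004, 0.707, -0.004]
wrist_force: [-1.4, 0.2, -0.3]
grip_width: 0.596
at [699.4  44.4   8.8] jaw -0.71 j6 -0.03 grip 0.596 F [-1.4  0.2 -0.3] t 8.1
 tool shift [ 0.1  0.3 -0.9]  turn about tool x (deg) 0.29  tilt [ 0.0002 -0.    ]
```

```bash
python3 -m creep '[[[0,0,0],0,0.75],[[0,0,0],0,1],[[0,0,0],0,1],[[0,0,0],0,1],[[-15,0,0],0,1],[[-25,0,0],0,1],[[-30,0,0],0,1],[[-30,0,0],0,1],[[-20,0,0],0,1],[[0,0,0],0,1]]'
python3 - <<'E'
from h import *
np.set_printoptions(precision=1,suppress=True)
p,d=grab_frame("wrist"); cp=camera_params("wrist");W=cloud(d,cp); z=W[...,2];cv2.imwrite("pics/w3.png",p[:,:,::-1])
m=(z>42)&(z<56)&(abs(W[...,0]-698)<60)&(abs(W[...,1]-45)<45);q=W[m];print("knob",len(q),cv2.minEnclosingCircle(q[:,:2].astype(np.float32)))
p=p.astype(int)
m=(z<15)&(abs(W[...,0]-698)<45)&(abs(W[...,1]-45)<45)&(p.sum(2)<110)
m=m.astype(np.uint8)
q=W[m>0]; print("mat",cv2.minEnclosingCircle(q[:,:2].astype(np.float32)))
plan(437,-272.5,130,-1)
E
```

```text
time_s: 9.1
eef_pos: [702.4, 44.3, 134.7]
tool_rot: [0.711, 0.004, 0.704, -0.004]
wrist_force: [0.4, 0.1, 1.5]
grip_width: 0.999
knob 863 ((695.9622802734375, 45.0174446105957), 12.078805923461914)
mat ((695.6566772460938, 45.549564361572266), 35.23725509643555)
at [700.9  44.3 131.7] jaw -0.71 j6 -0.03 grip 1.002 F [-0.1 -0.7 -0.4] t 9.15
 tool shift [   0.3 -320.1 -260. ]  turn about tool x (deg) 0.29  tilt [ 0. -0.]
```

View pics/w3.png

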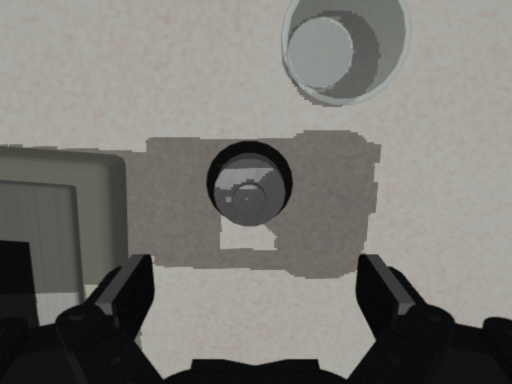

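The weight at (248,185) stands concentric on the mat, centres agreeing within 1 mm. Next are the keys.

```bash
python3 -m creep '[[[0,-10,-8],0,0],[[0,-20,-16],0,0],[[0,-25,-20],0,0],[[0,-25,-20],0,0],[[0,-25,-20],0,0],[[0,-25,-20],0,0],[[0,-25,-20],0,0],[[0,-25,-20],0,0],[[0,-25,-20],0,0],[[0,-25,-20],0,0],[[0,-25,-20],0,0],[[0,-25,-20],0,0],[[0,-20,-18],0,0],[[0,-13,-12],0,0],[[0,-7,-8],0,0],[[0,0,0],0,0],[[0,0,0],0,0]]'
python3 - <<'E'
from h import *
np.set_printoptions(precision=1,suppress=True)
p,d=grab_frame("wrist"); cp=camera_params("wrist");W=cloud(d,cp); z=W[...,2];cv2.imwrite("pics/w4.png",p[:,:,::-1])
m=((z>46)&(z<55)).astype(np.uint8);n,l,s,c=cv2.connectedComponentsWithStats(m)
for i in range(1,n):
    if s[i,4]>60: q=W[l==i]; print(c[i],s[i,4],q.mean(0),rect(q[:,:2]))
plan(437,-272.5,60,-1)
E
```

```text
time_s: 10.85
eef_pos: [433.0, -271.8, 127.5]
tool_rot: [0.707, 0.005, 0.707, -0.004]
wrist_force: [0.3, 0.7, 0.2]
grip_width: -0.005
[398.2 220.5] 1000 [ 529.3 -284.8   50.6] ((529.6814575195312, -293.4664306640625), (125.96251678466797, 28.05438804626465), 79.08477783203125)
[262.5 203.8] 1082 [ 437.2 -270.4   49.9] ((437.0976867675781, -270.8851623535156), (24.935834884643555, 24.991117477416992), 42.95010757446289)
[333.3 199.1] 848 [ 484.6 -267.6   49.7] ((485.23284912109375, -268.1905517578125), (30.37664222717285, 13.182568550109863), 3.299020767211914)
[333.9 265.5] 327 [ 487.8 -317.2   49.5] ((488.21319580078125, -318.0735778808594), (13.093530654907227, 13.517195701599121), 3.504756212234497)
at [ 433.4 -271.7  127.7] jaw -0.68 j6 -0.69 grip -0.003 F [ 0.9 -0.4 -0.1] t 10.9
 tool shift [67.7 -0.8  3.7]  turn about tool x (deg) 0.32  tilt [-0.  0.]
```

View pics/w4.png

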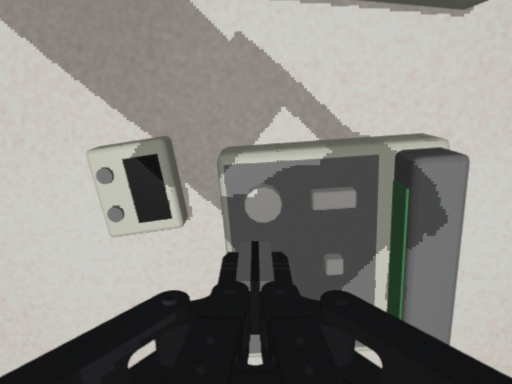

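```bash
python3 -m creep '[[[15,0,2],0,0],[[20,0,1.7],0,0],[[20,0,0],0,0],[[13,0,0],0,0],[[5,0,0],0,0],[[0,0,0],0,0],[[0,0,0],0,0]]'
python3 -m creep '[[[2,0,0],0,0],[[2,0,0],0,0],[[2,0,0],0,0],[[2,0,0],0,0],[[0,0,0],0,0]]'
```

```text
time_s: 11.6
eef_pos: [437.6, -272.7, 55.9]
tool_rot: [0.707, 0.004, 0.707, -0.005]
wrist_force: [1.3, -0.3, -0.1]
grip_width: 0.001
time_s: 12.1
eef_pos: [437.4, -272.7, 47.6]
tool_rot: [0.707, 0.004, 0.707, -0.005]
wrist_force: [-0.3, 0.5, 3.4]
grip_width: 0.003
```

```bash
python3 -m creep '[[[2,0,0],0,0],[[2,0,0],0,0],[[0,0,0],0,0],[[0,0,0],0,0]]'
python3 -m creep '[[[0.7,0,0],0,0],[[0,0,0],0,0]]'
```

```text
time_s: 12.5
eef_pos: [437.4, -272.7, 44.0]
tool_rot: [0.707, 0.004, 0.707, -0.005]
wrist_force: [-2.3, 0.7, 7.0]
grip_width: -0.001
time_s: 12.7
eef_pos: [437.4, -272.8, 43.9]
tool_rot: [0.707, 0.004, 0.707, -0.004]
wrist_force: [-2.8, 2.3, 10.3]
grip_width: 0.001
```

```bash
python3 -m creep '[[[-4,0,0],0,0],[[-8,0,0],0,0],[[-10,0,0],0,0],[[0,-10,1],0,0],[[0,-20,1],0,0],[[0,-15,1],0,0],[[0,-4,0],0,0],[[0,0,0],0,0],[[0,0,0],0,0]]'
python3 - <<'E'
from h import *
np.set_printoptions(precision=1,suppress=True)
plan(440.3,-321,44,-1)
p,d=grab_frame("wrist"); cp=camera_params("wrist");W=cloud(d,cp); z=W[...,2];cv2.imwrite("pics/w5.png",p[:,:,::-1])
E
```

```text
time_s: 13.6
eef_pos: [439.1, -321.4, 64.1]
tool_rot: [0.707, 0.005, 0.707, -0.004]
wrist_force: [-1.4, -0.5, -0.5]
grip_width: -0.002
at [ 439.1 -321.4   64.1] jaw -0.74 j6 -0.76 grip -0.002 F [-1.4 -0.5 -0.5] t 13.6
 tool shift [20.1  0.4  1.2]  turn about tool x (deg) 0.26  tilt [-0.  0.]
```

View pics/w5.png

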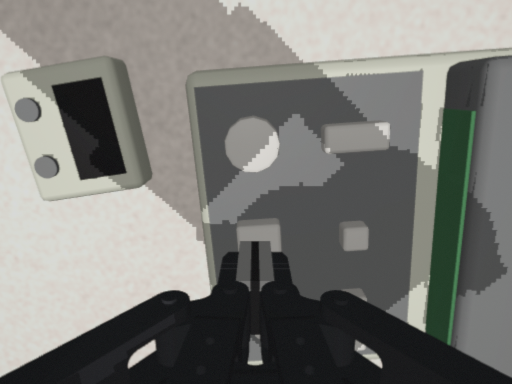

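```bash
python3 -m creep '[[[7,0,1],0,0],[[4,0,0],0,0],[[2,0,0],0,0],[[2,0,0],0,0],[[2,0,0],0,0],[[2,0,0],0,0],[[1.5,0,0],0,0],[[0,0,0],0,0],[[0,0,0],0,0]]'
```

```text
time_s: 14.55
eef_pos: [440.5, -321.3, 44.3]
tool_rot: [0.707, 0.005, 0.707, -0.004]
wrist_force: [-1.8, 3.3, 4.8]
grip_width: -0.001
```

```bash
python3 -m creep '[[[0.8,0,0],0,0],[[0,0,0],0,0],[[0,0,0],0,0]]'
python3 - <<'E'
from h import *
for i in range(3): plan(440.5,-321,60,-1); grab_frame("wrist")
E
```

```text
time_s: 14.85
eef_pos: [440.6, -321.4, 44.0]
tool_rot: [0.707, 0.004, 0.707, -0.004]
wrist_force: [-3.2, 4.1, 7.9]
grip_width: 0.002
at [ 440.6 -321.4   44. ] jaw -0.71 j6 -0.75 grip 0.002 F [-3.2  4.1  7.9] t 14.85
 tool shift [-16.    0.4  -0.1]  turn about tool x (deg) 0.29  tilt [-0.0001  0.0003]
at [ 440.6 -321.4   44. ] jaw -0.71 j6 -0.75 grip 0.003 F [-2.8  4.8  7.1] t 14.9
 tool shift [-16.    0.5  -0.1]  turn about tool x (deg) 0.29  tilt [-0.0001  0.0002]
at [ 440.6 -321.4   44. ] jaw -0.71 j6 -0.75 grip 0.001 F [-2.5  5.1  6.7] t 14.95
 tool shift [-16.    0.4  -0.1]  turn about tool x (deg) 0.29  tilt [-0.0001  0.0003]
```

```bash
python3 -m creep '[[[-4,0,0],0,0],[[-10,0,0],0,0],[[-25,0,0],0,0.5],[[-30,0,0],0,1],[[-30,0,0],0,1],[[-20,0,0],0,1],[[-10,0,0],0,1],[[0,0,0],0,1]]'
python3 - <<'E'
from h import *
plan(651,239,175,-88.7)
p,d=grab_frame("wrist");cv2.imwrite("pics/w5b.png",p[:,:,::-1])
E
```

```text
time_s: 15.8
eef_pos: [441.2, -322.4, 174.2]
tool_rot: [0.708, 0.003, 0.706, -0.005]
wrist_force: [0.3, 0.6, -0.4]
grip_width: 0.993
at [ 441.2 -322.4  174.2] jaw -0.71 j6 -0.75 grip 0.993 F [ 0.3  0.6 -0.4] t 15.8
 tool shift [ -1.9 564.  202.8]  turn about tool x (deg) 87.99  tilt [ 0.0027 -0.0029]
```

View pics/w5b.png

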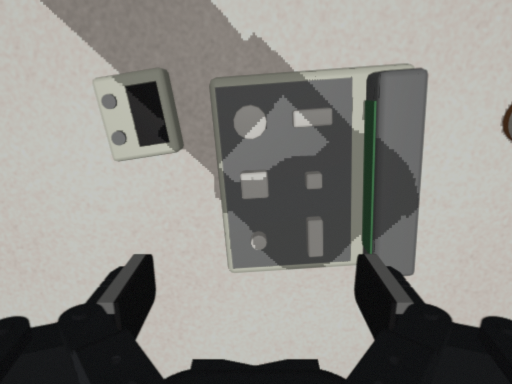

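All six keys are up and undamaged, with print (wide) at (315,237). Now carton A.

```bash
python3 -m creep '[[[0,16,6],0,1],[[0,32,12],0,1],[[0,36,13],0,1],[[0,36,13],0,1],[[0,36,13],0,1],[[0,36,13],0,1],[[0,36,13],0,1],[[0,36,13],0,1],[[0,36,13],0,1],[[0,36,13],0,1],[[0,36,13],0,1],[[0,36,13],0,1],[[0,36,13],0,1],[[0,36,13],0,1],[[0,36,13],0,1],[[0,30,10],0,1],[[0,18,6],0,1],[[0,0,0],0,1]]'
python3 -m creep '[[[0,0,0],8,1],[[0,0,0],8,1],[[0,0,0],8,1],[[0,0,0],8,1],[[0,0,0],8,1],[[0,0,0],8,1],[[0,0,0],8,1],[[0,0,0],8,1],[[0,0,0],8,1],[[0,0,0],8,1],[[0,0,0],8,1],[[0,0,0],0,1],[[0,0,0],0,1]]'
cat >> h.py <<'E'
def wtop(x,y,zt,r=75,tag=None,tol=5):
    """fit top face rectangle near (x,y) at height zt with the wrist camera"""
    p,d=grab_frame("wrist"); cp=camera_params("wrist");W=cloud(d,cp)
    m=(abs(W[...,0]-x)<r)&(abs(W[...,1]-y)<r)&(abs(W[...,2]-zt)<tol)
    m=m.astype(np.uint8); n,l,s,c=cv2.connectedComponentsWithStats(m); i=1+np.argmax(s[1:,4]); q=W[l==i]
    (cx,cy),(a,b),t=rect(q[:,:2]); t=t if a>b else t+90
    t=(t+90)%180-90
    print("top face c",round(cx,1),round(cy,1),"size",round(max(a,b),1),round(min(a,b),1),"long axis",round(t,2),"z",q[:,2].mean().round(1),"px",c[i].round())
    if tag: cv2.imwrite(f"pics/{tag}.png",p[:,:,::-1])
    return cx,cy,t
E
python3 - <<'E'
from h import *
plan(651,239,175,-88.7)
wtop(651,239,48,tag="w6")
E
```

```text
time_s: 17.65
eef_pos: [649.1, 242.9, 169.7]
tool_rot: [0.706, 0.003, 0.708, -0.003]
wrist_force: [-0.9, -0.8, -0.4]
grip_width: 1.001
time_s: 18.95
eef_pos: [649.6, 239.5, 171.3]
tool_rot: [0.506, 0.493, 0.507, -0.494]
wrist_force: [1.0, -0.1, -0.4]
grip_width: 1.005
at [649.6 239.5 171.3] jaw -88.56 j6 1.79 grip 1.005 F [ 1.  -0.1 -0.4] t 18.95
 tool shift [-3.7  1.3  0.6]  turn about tool x (deg) 0.14  tilt [-0.0017 -0.0005]
top face c 650.2 241.9 size 96.2 66.1 long axis 0.94 z 48.2 px [252. 181.]
```

View pics/w6.png

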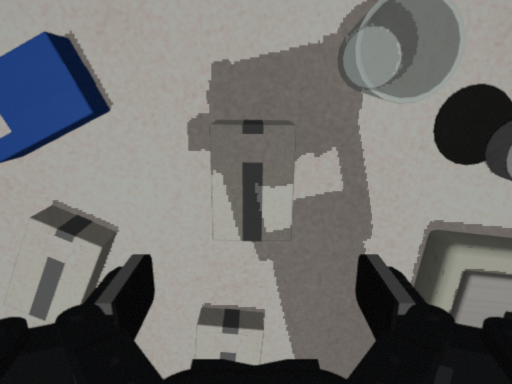

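The wrist view shows carton A cleanly at (252,181), but the weight at (500,155) no longer looks centred on the mat at (475,123). I'll check that with the top camera.

```bash
cat >> h.py <<'E'
def weight(tag=None):
    p,d=grab_frame("top"); cp=camera_params("top");W=cloud(d,cp); z=W[...,2]
    if tag: cv2.imwrite(f"pics/{tag}.png",cv2.resize(p[90:270,140:420,::-1],None,fx=2.8,fy=2.8,interpolation=cv2.INTER_CUBIC))
    m=(abs(W[...,0]-690)<90)&(abs(W[...,1]-30)<75)&(z>18)&(z<60)
    q=W[m]; print("weight? n",len(q), cv2.minEnclosingCircle(q[:,:2].astype(np.float32)) if len(q) else None, "zmax",q[:,2].max() if len(q) else None)
E
python3 - <<'E'
from h import *
weight("t3")
E
```

```text
weight? n 208 ((649.764404296875, 23.95246696472168), 62.19021987915039) zmax 52.0132529698025
```

View pics/t3.png

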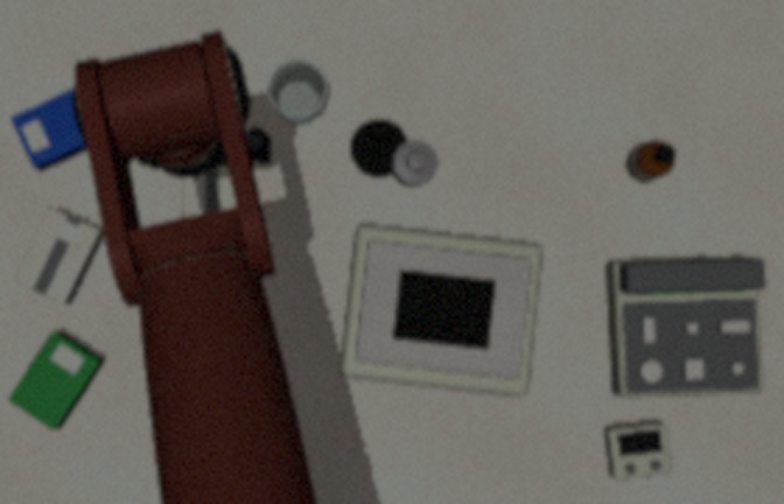

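The weight was knocked off the mat, to crop pixel (414,162), so I'll put it back now.

```bash
python3 - <<'E'
from h import *
np.set_printoptions(precision=1,suppress=True)
p,d=grab_frame("top"); cp=camera_params("top");W=cloud(d,cp); z=W[...,2]
b=(abs(W[...,0]-690)<45)&(abs(W[...,1]-8)<45)
for lo,hi in ((15,38),(40,60)):
    q=W[b&(z>lo)&(z<hi)]; print(lo,len(q),q.mean(0),cv2.minEnclosingCircle(q[:,:2].astype(np.float32)))
plan(688,10,171,-35)
E
```

```text
15 163 [676.    3.4  28.2] ((677.6180419921875, 1.771865725517273), 26.73134994506836)
40 42 [676.3  -0.6  46.4] ((676.3805541992188, -0.3122749328613281), 11.661153793334961)
at [650.1 239.8 171.9] jaw -88.63 j6 1.79 grip 0.998 F [-0.4  0.8 -0.5] t 19.1
 tool shift [  0.9  32.4 230.6]  turn about tool x (deg) -53.63  tilt [-0. -0.]
```

```bash
python3 - <<'E'
from h import *
plan(676.5,1.5,171,-26)
E
python3 -m creep '[[[0,2,20],0,1],[[0,3,30],0,1],[[0,3,30],0,1],[[0,3,30],0,1],[[0,3,30],0,1],[[0,3,30],0,1],[[0,3,30],0,1],[[0,1,25],0,1],[[0,0.4,12.4],0,1],[[0,0,0],-8.5,1],[[0,0,0],-8.5,1],[[0,0,0],-8.5,1],[[0,0,0],-8.5,1],[[0,0,0],-8.5,1],[[0,0,0],-8.5,1],[[0,0,0],-8.5,1],[[0,0,0],-3,1],[[0,0,0],0,1],[[0,0,0],0,1]]'
cat >> h.py <<'E'
def wweight(x,y,zk,tag=None):
    p,d=grab_frame("wrist"); cp=camera_params("wrist");W=cloud(d,cp); z=W[...,2]
    if tag: cv2.imwrite(f"pics/{tag}.png",p[:,:,::-1])
    b=(abs(W[...,0]-x)<35)&(abs(W[...,1]-y)<35)
    for n,a in (("knob",zk),("cyl",zk-20)):
        q=W[b&(abs(z-a)<6)]; print(n,len(q),q.mean(0).round(1),cv2.minEnclosingCircle(q[:,:2].astype(np.float32)))
    m=(z<15)&(abs(W[...,0]-698)<45)&(abs(W[...,1]-45)<45)&(p.astype(int).sum(2)<110)
    q=W[m]; 
    if len(q): print("mat",len(q),cv2.minEnclosingCircle(q[:,:2].astype(np.float32)))
E
python3 - <<'E'
from h import *
plan(676.5,1.5,12,-26)
wweight(676.5,1,46,"w7")
E
```

```text
at [650.1 239.8 171.9] jaw -88.63 j6 1.79 grip 0.998 F [-0.4  0.8 -0.5] t 19.1
 tool shift [  0.9  20.7 238.9]  turn about tool x (deg) -62.63  tilt [-0.0006 -0.0002]
time_s: 21.0
eef_pos: [677.0, 3.1, 172.3]
tool_rot: [0.689, 0.161, 0.689, -0.161]
wrist_force: [0.3, -0.9, 0.4]
grip_width: 1.002
at [677.    3.1 172.3] jaw -26.26 j6 0.35 grip 1.002 F [ 0.3 -0.9  0.4] t 21.0
 tool shift [160.3  -1.7   0.2]  turn about tool x (deg) -0.26  tilt [-0.0001  0.    ]
knob 683 [676.9   3.1  46.2] ((676.5172729492188, 2.132650375366211), 12.119065284729004)
cyl 2312 [678.9   6.9  28.5] ((677.3353881835938, 3.6569573879241943), 27.191699981689453)
mat 4317 ((697.958984375, 44.99169158935547), 35.00306701660156)
```

View pics/w7.png

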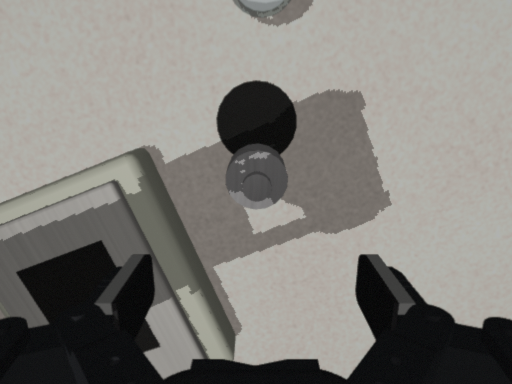

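```bash
python3 -m creep '[[[15,0,0],0,1],[[25,0,0],0,1],[[25,0,0],0,1],[[25,0,0],0,1],[[25,0,0],0,1],[[20,0,0],0,1],[[15,0,0],0,1],[[9,0,0],0,1],[[5,0,0],0,1],[[0,0,0],0,1],[[0,0,0],0,1],[[0,0,0],0,0.5],[[0,0,0],0,0.3],[[0,0,0],0,0.3],[[0,0,0],0,0.3],[[0,0,0],0,0.3],[[0,0,0],0,0.3]]' 70
python3 -m creep '[[[-5,0,0],0,0.3],[[-10,0,0],0,0.3],[[-10,0,0],0,0.3],[[0,0,0],0,0.3],[[0,0,0],0,0.3]]'
python3 - <<'E'
from h import *
plan(698,45,35,-26)
wweight(677,3,75,"w8")
E
```

```text
time_s: 22.75
eef_pos: [678.2, 3.0, 10.0]
tool_rot: [0.689, 0.16, 0.688, -0.16]
wrist_force: [-1.4, -0.2, 5.5]
grip_width: 0.601
time_s: 23.25
eef_pos: [677.4, 3.1, 33.8]
tool_rot: [0.689, 0.16, 0.688, -0.16]
wrist_force: [0.1, 0.3, -6.1]
grip_width: 0.597
at [677.4   3.1  33.8] jaw -26.21 j6 0.35 grip 0.597 F [ 0.1  0.3 -6.1] t 23.25
 tool shift [-1.2 46.7 -0. ]  turn about tool x (deg) -0.21  tilt [ 0.0008 -0.0001]
knob 3814 [676.6   6.8  71.8] ((676.9847412109375, 12.986035346984863), 37.72819137573242)
cyl 9603 [678.8  10.8  52.7] ((677.3701171875, 9.449297904968262), 38.46927261352539)
mat 9641 ((697.441650390625, 44.98357391357422), 35.08592987060547)
```

View pics/w8.png

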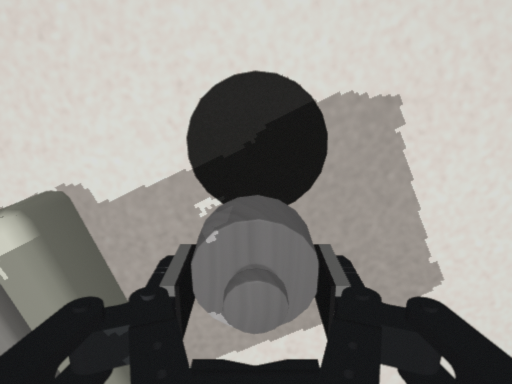

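```bash
python3 - <<'E'
from h import *
p,d=grab_frame("wrist"); cp=camera_params("wrist");W=cloud(d,cp); z=W[...,2]; v,u=np.mgrid[0:384,0:512]
for box,lo,hi in (((215,295,262,335),69,76),((185,325,190,335),49,56)):
    q=W[(u>box[0])&(u<box[1])&(v>box[2])&(v<box[3])&(z>lo)&(z<hi)]; print(len(q),np.median(q[:,2]),cv2.minEnclosingCircle(q[:,:2].astype(np.float32)))
E
```

```text
1699 69.65051754729232 ((675.459716796875, 3.1989471912384033), 11.495113372802734)
8481 52.086564272332936 ((676.2998657226562, 4.870888710021973), 29.03887939453125)
```

```bash
python3 -m creep '[[[0,8,0.5],0,0.3],[[0,15,0.5],0,0.3],[[0,15,0],0,0.3],[[0,8.5,0],0,0.3],[[5,0,0],0,0.3],[[8,0,0],0,0.3],[[5,0,0],0,0.3],[[3,0,0],0,0.3],[[0,0,0],0,0.3],[[0,0,0],0,0.3]]'
python3 - <<'E'
from h import *
plan(698,45,9,-26)
E
```

```text
time_s: 24.35
eef_pos: [698.5, 44.1, 12.7]
tool_rot: [0.689, 0.16, 0.689, -0.161]
wrist_force: [-2.0, 1.3, -1.0]
grip_width: 0.598
at [698.5  44.1  12.7] jaw -26.23 j6 0.41 grip 0.598 F [-2.   1.3 -1. ] t 24.35
 tool shift [ 3.7  0.6 -0.9]  turn about tool x (deg) -0.23  tilt [-0.0001 -0.0002]
```

```bash
python3 -m creep '[[[1,0,0],0,0.3],[[1,0,0],0,0.3],[[0,0,0],0,0.3]]'
python3 -m creep '[[[0,0,0],0,0.66],[[0,0,0],0,0.8],[[0,0,0],0,1],[[0,0,0],0,1],[[0,0,0],0,1],[[-15,0,0],0,1],[[-25,0,0],0,1],[[-30,0,0],0,1],[[-30,0,0],0,1],[[-20,0,0],0,1],[[0,0,0],0,1],[[0,0,0],0,1]]'
python3 - <<'E'
from h import *
plan(698,45,9,-26)
wweight(697,45,49,"w9")
E
```

```text
time_s: 24.65
eef_pos: [698.8, 44.5, 12.0]
tool_rot: [0.689, 0.16, 0.689, -0.16]
wrist_force: [-5.8, 1.5, 5.5]
grip_width: 0.595
time_s: 25.85
eef_pos: [698.8, 44.4, 131.1]
tool_rot: [0.689, 0.16, 0.688, -0.16]
wrist_force: [0.0, -0.2, -0.3]
grip_width: 1.004
at [698.8  44.4 131.1] jaw -26.21 j6 0.41 grip 1.004 F [ 0.  -0.2 -0.3] t 25.85
 tool shift [ 1.221e+02  1.000e-01 -1.200e+00]  turn about tool x (deg) -0.21  tilt [ 0.0013 -0.0001]
knob 898 [697.5  47.   45.8] ((697.45751953125, 46.437931060791016), 11.95959758758545)
cyl 3003 [698.4  49.1  27.8] ((697.1085815429688, 46.46775817871094), 27.0042724609375)
mat 1437 ((696.7340087890625, 45.48978805541992), 35.24660110473633)
```

View pics/w9.png

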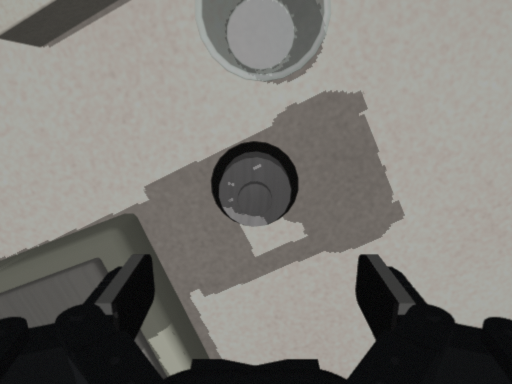

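The weight is back on the mat, about 1 mm off centre. Back to carton A.

```bash
python3 - <<'E'
from h import *
plan(650.2,241,171,-89)
E
```

```text
at [698.   44.4 129.4] jaw -26.21 j6 0.41 grip 1.001 F [ 0.3 -0.2 -0.8] t 25.9
 tool shift [ -41.6  155.2 -129.7]  turn about tool x (deg) 62.79  tilt [-0.0014  0.    ]
```

```bash
python3 -m creep '[[[-15,0,0],0,1],[[-20,10,-8],0,1],[[-5,20,-17],0,1],[[0,25,-21],0,1],[[0,25,-21],0,1],[[0,25,-21],0,1],[[0,25,-21],0,1],[[0,15,-12.5],0,1],[[0,10,-8],0,1],[[0,0,0],8.5,1],[[0,0,0],8.5,1],[[0,0,0],8.5,1],[[0,0,0],8.5,1],[[0,0,0],8.5,1],[[0,0,0],8.5,1],[[0,0,0],8.5,1],[[0,0,0],3.3,1],[[0,0,0],0,1],[[0,0,0],0,1]]'
python3 - <<'E'
from h import *
plan(650.2,241,6,-89)
wtop(650,241,48)
E
```

```text
time_s: 27.8
eef_pos: [651.1, 240.1, 170.1]
tool_rot: [0.504, 0.495, 0.504, -0.496]
wrist_force: [0.1, 0.0, 1.0]
grip_width: 1.0
at [651.1 240.1 170.1] jaw -88.98 j6 1.8 grip 1.0 F [0.1 0.  1. ] t 27.8
 tool shift [164.1  -0.8  -1. ]  turn about tool x (deg) 0.02  tilt [-0.0003 -0.0003]
top face c 649.8 241.9 size 96.5 66.2 long axis 0.8 z 47.9 px [253. 183.]
```

```bash
python3 -m creep '[[[15,-0.8,-0.8],0,1],[[25,0,0],0,1],[[25,0,0],0,1],[[25,0,0],0,1],[[25,0,0],0,1],[[20,0,0],0,1],[[15,0,0],0,1],[[9,0,0],0,1],[[5,0,0],0,1],[[0,0,0],0,1],[[0,0,0],0,1],[[0,0,0],0,0.7],[[0,0,0],0,0.5],[[0,0,0],0,0.5],[[0,0,0],0,0.5],[[0,0,0],0,0.5],[[0,0,0],0,0.5]]' 50
python3 - <<'E'
from h import *
plan(502.8,-29.2,171,-5.2)
E
```

```text
time_s: 29.55
eef_pos: [651.1, 241.7, 7.8]
tool_rot: [0.505, 0.496, 0.504, -0.495]
wrist_force: [0.0, 0.5, 6.4]
grip_width: 0.763
at [651.1 241.7   7.8] jaw -89.01 j6 1.8 grip 0.763 F [0.  0.5 6.4] t 29.55
 tool shift [-163.7 -152.6  268.2]  turn about tool x (deg) -83.81  tilt [0.0023 0.0005]
```

```bash
python3 -m creep '[[[-4,0,0],0,0.5],[[-10,0,0],0,0.5],[[-20,0,0],0,0.5],[[-20,0,0],0,0.5],[[-20,0,0],0,0.5],[[-12,0,0],0,0.5],[[-4,0,0],0,0.5],[[0,0,0],0,0.5]]'
python3 -m creep '[[[0,-5,8],0,0.5],[[0,-10,18],0,0.5],[[0,-12,21],0,0.5],[[0,-12,21],0,0.5],[[0,-12,21],0,0.5],[[0,-12,21],0,0.5],[[0,-12,21],0,0.5],[[0,-12,21],0,0.5],[[0,-12,21],0,0.5],[[0,-12,21],0,0.5],[[0,-12,21],0,0.5],[[0,-12,21],0,0.5],[[0,-10,18],0,0.5],[[0,-7,9],0,0.5],[[0,-3,4],0,0.5],[[0,0,0],0,0.5]]'
python3 -m creep '[[[0,0,0],-5,0.5],[[0,0,0],-8,0.5],[[0,0,0],-8,0.5],[[0,0,0],-8,0.5],[[0,0,0],-8,0.5],[[0,0,0],-8,0.5],[[0,0,0],-8,0.5],[[0,0,0],-8,0.5],[[0,0,0],-8,0.5],[[0,0,0],-8,0.5],[[0,0,0],-6.8,0.5],[[0,0,0],0,0.5],[[0,0,0],0,0.5]]'
python3 - <<'E'
from h import *
plan(502.8,-29.2,67.8,-5.2)
wtop(503,-29,136,tag="w10",tol=8)
E
```

```text
time_s: 30.35
eef_pos: [650.0, 241.5, 96.5]
tool_rot: [0.504, 0.496, 0.504, -0.496]
wrist_force: [0.4, -0.2, -2.0]
grip_width: 0.767
time_s: 31.95
eef_pos: [499.1, -28.3, 95.8]
tool_rot: [0.504, 0.496, 0.504, -0.496]
wrist_force: [0.0, 0.7, -1.8]
grip_width: 0.771
time_s: 33.25
eef_pos: [499.9, -27.7, 96.2]
tool_rot: [0.706, 0.033, 0.706, -0.033]
wrist_force: [-0.1, 0.4, -2.3]
grip_width: 0.766
at [499.9 -27.7  96.2] jaw -5.3 j6 -0.11 grip 0.766 F [-0.1  0.4 -2.3] t 33.25
 tool shift [28.4 -1.3  3. ]  turn about tool x (deg) -0.1  tilt [-0.      0.0002]
top face c 499.6 -16.2 size 93.1 74.7 long axis -5.24 z 136.2 px [255. 264.]
```

View pics/w10.png

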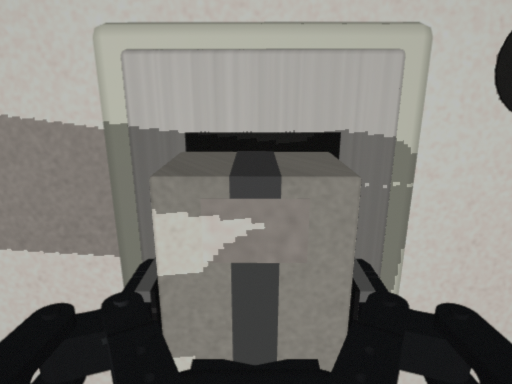

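```bash
cat >> h.py <<'E'
def held(zt,cx=502.6,cy=-29.2,yaw=-5.2,half=48):
    """held carton: far edge of top face in pan axes"""
    p,d=grab_frame("wrist"); cp=camera_params("wrist");W=cloud(d,cp); a=np.radians(yaw)
    m=(abs(W[...,2]-zt)<4)&(abs(W[...,0]-cx)<70)&(abs(W[...,1]-cy)<80)
    q=W[m][:,:2]-[cx,cy]; lx=q@[np.cos(a),np.sin(a)]; ly=q@[-np.sin(a),np.cos(a)]
    q3=W[m]
    out=[]
    for lo in (-25,-15,-5,5,15):
        s=(lx>lo)&(lx<lo+10); out.append(np.percentile(ly[s],99) if s.any() else np.nan)
    xs=(ly>10)&(ly<40)
    print("top z",np.median(W[m][:,2]).round(1),"far edge ly per strip",np.round(out,1),"=> centre ly",round(np.nanmedian(out)-half,1),"lx range",np.percentile(lx[xs],[1,99]).round(1),"mid",np.percentile(lx[xs],[1,99]).mean().round(1))
E
python3 - <<'E'
from h import *
plan(502.8,-29.2,67.8,-5.2)
held(136)
E
```

```text
at [499.9 -27.8  96.3] jaw -5.29 j6 -0.11 grip 0.764 F [-0.6  0.5 -1.6] t 33.3
 tool shift [28.5 -1.2  3.1]  turn about tool x (deg) -0.09  tilt [-0.      0.0002]
top z 136.3 far edge ly per strip [49.4 49.5 49.5 49.3 49.3] => centre ly 1.4 lx range [-39.4  30.7] mid -4.3
```

```bash
python3 -m creep '[[[5,-1,3],0,0.5],[[8,0,0],0,0.5],[[6,0,0],0,0.5],[[5,0,0],0,0.5],[[2,0,0],0,0.5],[[0,0,0],0,0.5],[[0,0,0],0,0.5]]'
python3 - <<'E'
from h import *
plan(502.8,-29.2,67.8,-5.2)
held(110)
E
```

```text
time_s: 34.05
eef_pos: [502.7, -29.5, 70.4]
tool_rot: [0.706, 0.032, 0.706, -0.032]
wrist_force: [-0.1, 0.7, -2.5]
grip_width: 0.769
at [502.7 -29.5  70.4] jaw -5.21 j6 -0.12 grip 0.769 F [-0.1  0.7 -2.5] t 34.05
 tool shift [2.6 0.3 0.1]  turn about tool x (deg) -0.01  tilt [ 0.0002 -0.    ]
top z 110.7 far edge ly per strip [48.  48.1 48.1 48.  47.9] => centre ly 0.0 lx range [-35.8  33. ] mid -1.4
```

```bash
python3 -m creep '[[[1,0,0],0,0.5],[[1,0,0],0,0.5],[[0.5,0,0],0,0.5],[[0,0,0],0,0.5],[[0,0,0],0,0.5]]'
python3 - <<'E'
from h import *
plan(502.8,-29.2,67.8,-5.2)
E
```

```text
time_s: 34.6
eef_pos: [502.6, -29.4, 67.9]
tool_rot: [0.706, 0.032, 0.706, -0.032]
wrist_force: [-0.4, -0.1, -1.9]
grip_width: 0.764
at [502.6 -29.4  67.9] jaw -5.21 j6 -0.12 grip 0.764 F [-0.4 -0.1 -1.9] t 34.6
 tool shift [0.1 0.3 0.1]  turn about tool x (deg) -0.01  tilt [0.0001 0.    ]
```

```bash
python3 -m creep '[[[0.7,0,0],0,0.5],[[0,0,0],0,0.5],[[0,0,0],0,0.5]]'
```

```text
time_s: 34.9
eef_pos: [502.7, -29.5, 67.8]
tool_rot: [0.706, 0.032, 0.706, -0.032]
wrist_force: [-4.1, -0.6, 5.6]
grip_width: 0.769
```

```bash
python3 -m creep '[[[0,0,0],0,0.82],[[0,0,0],0,0.9],[[0,0,0],0,1],[[0,0,0],0,1],[[0,0,0],0,1],[[-10,0,0],0,1],[[-20,0,0],0,1],[[-30,0,0],0,1],[[-30,0,0],0,1],[[-20,0,0],0,1],[[-10,0,0],0,1],[[0,0,0],0,1],[[0,0,0],0,1]]'
python3 - <<'E'
from h import *
plan(557,420,187,65)
wtop(503,-29,108,tag="w11")
E
```

```text
time_s: 36.2
eef_pos: [502.1, -29.4, 186.3]
tool_rot: [0.706, 0.032, 0.707, -0.032]
wrist_force: [-0.8, -0.5, -0.1]
grip_width: 0.999
at [502.1 -29.4 186.3] jaw -5.21 j6 -0.12 grip 0.999 F [-0.8 -0.5 -0.1] t 36.2
 tool shift [ -0.7 452.5  13.9]  turn about tool x (deg) -70.21  tilt [-0.0011  0.0003]
top face c 500.8 -29.2 size 97.2 66.2 long axis 84.6 z 107.2 px [256. 199.]
```

View pics/w11.png

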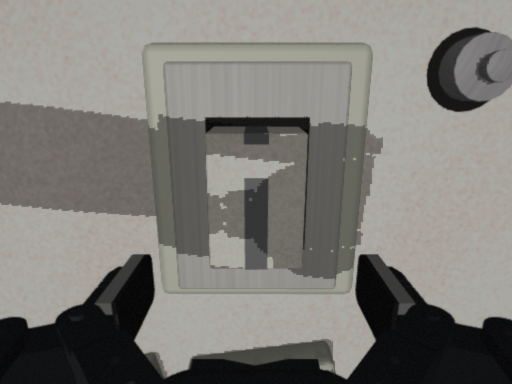

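Carton A sits square over the middle, at (256,199), and the weight is still on the mat. Next, carton C.

```bash
python3 -m creep '[[[0,12,0],0,1],[[0,25,1],0,1],[[0,32,1],0,1],[[0,32,1],0,1],[[0,32,1],0,1],[[0,32,1],0,1],[[0,32,1],0,1],[[0,32,1],0,1],[[0,32,1],0,1],[[0,32,1],0,1],[[0,32,1],0,1],[[0,32,1],0,1],[[0,32,1],0,1],[[0,32,1],0,1],[[0,30,1],0,1],[[0,20,0],0,1],[[0,11,0],0,1],[[0,0,0],0,1]]'
python3 -m creep '[[[0,0,0],-5,1],[[0,0,0],-8,1],[[0,0,0],-8,1],[[0,0,0],-8,1],[[0,0,0],-8,1],[[0,0,0],-8,1],[[0,0,0],-8,1],[[0,0,0],-8,1],[[0,0,0],-6,1],[[0,0,0],-3,1],[[0,0,0],0,1],[[0,0,0],0,1]]'
python3 - <<'E'
from h import *
plan(557.4,419.8,5,65.2)
wtop(557,420,37,tag="w12")
E
```

```text
time_s: 38.05
eef_pos: [559.3, 450.5, 185.7]
tool_rot: [0.706, 0.031, 0.707, -0.032]
wrist_force: [0.1, 0.1, -0.5]
grip_width: 0.999
time_s: 39.25
eef_pos: [560.2, 448.5, 186.9]
tool_rot: [0.597, -0.378, 0.598, 0.378]
wrist_force: [0.3, -0.3, 0.1]
grip_width: 1.004
at [560.2 448.5 186.9] jaw 64.68 j6 -0.56 grip 1.004 F [ 0.3 -0.3  0.1] t 39.25
 tool shift [181.9  -9.8 -27. ]  turn about tool x (deg) -0.52  tilt [-0.0005 -0.0005]
top face c 556.6 422.6 size 96.5 66.2 long axis -23.9 z 35.9 px [227. 186.]
```

View pics/w12.png

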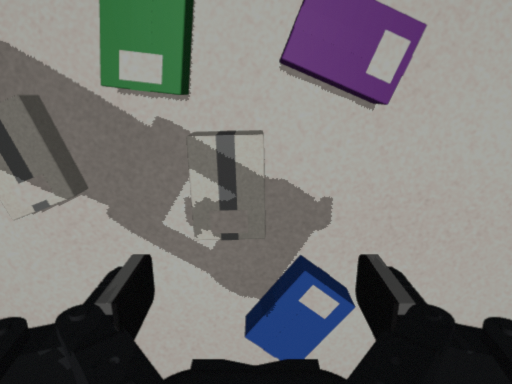

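I summed the rows about 28 mm too long, so I correct that. Carton C is the pale one at (227,186).

```bash
python3 - <<'E'
from h import *
plan(557,421,5,65.6)
E
python3 -m creep '[[[0,-5,-10],-1,1],[[0,-4.5,-11],0,1],[[0,0,-5],0,1],[[0,0,0],0,1],[[0,0,0],0,1]]'
python3 - <<'E'
from h import *
plan(557,421.2,5,65.6)
wtop(557,420,37)
E
```

```text
at [560.2 448.7 186.9] jaw 64.7 j6 -0.56 grip 0.999 F [0.4 0.4 0.1] t 39.3
 tool shift [182.   -8.9 -26.3]  turn about tool x (deg) -0.9  tilt [-0.0003 -0.0003]
time_s: 39.8
eef_pos: [558.1, 421.6, 187.3]
tool_rot: [0.594, -0.384, 0.594, 0.384]
wrist_force: [-0.4, 0.4, -0.3]
grip_width: 1.001
at [558.1 421.6 187.3] jaw 65.76 j6 -0.61 grip 1.001 F [-0.4  0.4 -0.3] t 39.8
 tool shift [182.3   0.8  -0.9]  turn about tool x (deg) 0.16  tilt [0.0002 0.0003]
top face c 556.5 422.8 size 96.1 66.2 long axis -24.06 z 35.8 px [255. 175.]
```

```bash
python3 -m creep '[[[15,1,-0.8],0,1],[[25,0,0],0,1],[[25,0,0],0,1],[[25,0,0],0,1],[[25,0,0],0,1],[[25,0,0],0,1],[[20,0,0],0,1],[[12,0,0],0,1],[[6,0,0],0,1],[[3,0,0],0,1],[[0,0,0],0,1],[[0,0,0],0,1],[[0,0,0],0,0.7],[[0,0,0],0,0.5],[[0,0,0],0,0.5],[[0,0,0],0,0.5],[[0,0,0],0,0.5],[[0,0,0],0,0.5]]' 50
python3 -m creep '[[[-4,0,0],0,0.5],[[-10,0,0],0,0.5],[[-20,0,0],0,0.5],[[-25,0,0],0,0.5],[[-25,0,0],0,0.5],[[-25,0,0],0,0.5],[[-20,0,0],0,0.5],[[-10,0,0],0,0.5],[[0,0,0],0,0.5],[[0,0,0],0,0.5]]'
python3 - <<'E'
from h import *
plan(502.8,-29.2,144,-5.2)
E
```

```text
time_s: 41.65
eef_pos: [557.8, 421.9, 7.6]
tool_rot: [0.595, -0.384, 0.593, 0.384]
wrist_force: [0.3, 0.5, 5.1]
grip_width: 0.76
time_s: 42.65
eef_pos: [556.3, 421.0, 144.0]
tool_rot: [0.593, -0.384, 0.594, 0.384]
wrist_force: [-0.2, 0.2, -2.3]
grip_width: 0.759
at [556.3 421.  144. ] jaw 65.79 j6 -0.61 grip 0.759 F [-0.2  0.2 -2.3] t 42.65
 tool shift [ 4.000e-01 -1.358e+02 -4.325e+02]  turn about tool x (deg) 70.99  tilt [-0.0015 -0.0009]
```

```bash
python3 -m creep '[[[0,-3,-9],0,0.5],[[0,-8,-25.5],0,0.5],[[0,-8,-25.5],0,0.5],[[0,-8,-25.5],0,0.5],[[0,-8,-25.5],0,0.5],[[0,-8,-25.5],0,0.5],[[0,-8,-25.5],0,0.5],[[0,-8,-25.5],0,0.5],[[0,-8,-25.5],0,0.5],[[0,-8,-25.5],0,0.5],[[0,-8,-25.5],0,0.5],[[0,-8,-25.5],0,0.5],[[0,-8,-25.5],0,0.5],[[0,-8,-25.5],0,0.5],[[0,-8,-25.5],0,0.5],[[0,-8,-25.5],0,0.5],[[0,-8,-25.5],0,0.5],[[0,-5,-15],0,0.5],[[0,0,0],0,0.5]]'
python3 -m creep '[[[0,0,0],5,0.5],[[0,0,0],8,0.5],[[0,0,0],8,0.5],[[0,0,0],8,0.5],[[0,0,0],8,0.5],[[0,0,0],8,0.5],[[0,0,0],8,0.5],[[0,0,0],8,0.5],[[0,0,0],7,0.5],[[0,0,0],3,0.5],[[0,0,0],0,0.5],[[0,0,0],0,0.5]]'
python3 - <<'E'
from h import *
plan(502.8,-29.2,115.5,-5.2)
held(172)
p,d=grab_frame("wrist"); cv2.imwrite("pics/w13.png",p[:,:,::-1])
E
```

```text
time_s: 44.55
eef_pos: [502.4, -30.2, 143.7]
tool_rot: [0.594, -0.383, 0.595, 0.384]
wrist_force: [0.8, -0.1, -1.4]
grip_width: 0.76
time_s: 45.75
eef_pos: [503.2, -28.0, 144.4]
tool_rot: [0.706, 0.032, 0.707, -0.031]
wrist_force: [-0.6, -0.7, -0.8]
grip_width: 0.759
at [503.2 -28.  144.4] jaw -5.12 j6 -0.11 grip 0.759 F [-0.6 -0.7 -0.8] t 45.75
 tool shift [28.9 -1.3 -0.3]  turn about tool x (deg) 0.08  tilt [-0.0012  0.0004]
top z 172.9 far edge ly per strip [48.7 48.8 48.9 48.8 48.8] => centre ly 0.8 lx range [-34.8  33.1] mid -0.8
```

View pics/w13.png

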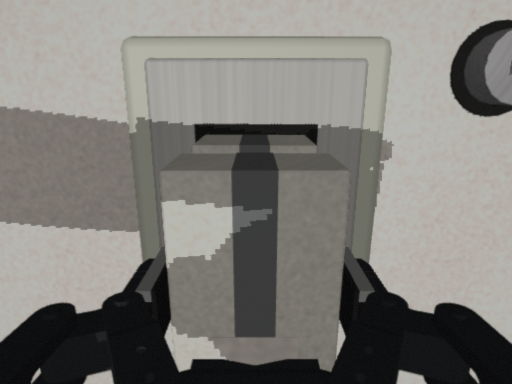

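```bash
python3 -m creep '[[[5,-0.8,-0.4],0,0.5],[[8,0,0],0,0.5],[[6,0,0],0,0.5],[[4,0,0],0,0.5],[[2,0,0],0,0.5],[[0,0,0],0,0.5],[[0,0,0],0,0.5]]'
python3 - <<'E'
from h import *
plan(502.65,-29.45,115.5,-5.2)
held(147)
E
```

```text
time_s: 46.55
eef_pos: [503.5, -29.2, 120.3]
tool_rot: [0.706, 0.032, 0.706, -0.032]
wrist_force: [0.5, -0.6, -0.7]
grip_width: 0.765
at [503.5 -29.2 120.3] jaw -5.2 j6 -0.11 grip 0.765 F [ 0.5 -0.6 -0.7] t 46.55
 tool shift [ 4.8 -0.3 -0.8]  turn about tool x (deg) -0.0  tilt [ 0.0003 -0.0001]
top z 148.7 far edge ly per strip [47.6 47.7 47.8 47.7 47.7] => centre ly -0.3 lx range [-33.9  33.1] mid -0.4
```

```bash
python3 -m creep '[[[1.5,0.2,-0.7],0,0.5],[[1.5,0,0],0,0.5],[[1,0,0],0,0.5],[[0,0,0],0,0.5],[[0,0,0],0,0.5]]'
python3 -m creep '[[[0.8,0,0],0,0.5],[[0,0,0],0,0.5],[[0,0,0],0,0.5]]'
```

```text
time_s: 47.1
eef_pos: [502.6, -28.9, 116.0]
tool_rot: [0.706, 0.032, 0.706, -0.032]
wrist_force: [-0.3, 0.2, -1.2]
grip_width: 0.76
time_s: 47.4
eef_pos: [502.8, -28.9, 115.6]
tool_rot: [0.707, 0.032, 0.706, -0.032]
wrist_force: [-1.1, -0.5, 0.6]
grip_width: 0.762
```

```bash
python3 -m creep '[[[0.5,0,0],0,0.5],[[0,0,0],0,0.5],[[0,0,0],0,0.5]]'
```

```text
time_s: 47.7
eef_pos: [502.9, -29.0, 115.6]
tool_rot: [0.707, 0.032, 0.706, -0.032]
wrist_force: [-2.1, 0.7, 5.8]
grip_width: 0.762
```

```bash
python3 -m creep '[[[0,0,0],0,0.82],[[0,0,0],0,0.9],[[0,0,0],0,1],[[0,0,0],0,1],[[0,0,0],0,1],[[-10,0,0],0,1],[[-20,0,0],0,1],[[-30,0,0],0,1],[[-30,0,0],0,1],[[-10,0,0],0,1],[[0,0,0],0,1],[[0,0,0],0,1]]'
python3 - <<'E'
from h import *
plan(455.3,261.5,210,85.2)
wtop(503,-29,144,tag="w14")
E
```

```text
time_s: 48.9
eef_pos: [502.1, -28.8, 213.7]
tool_rot: [0.706, 0.032, 0.707, -0.032]
wrist_force: [-0.5, 0.4, -0.9]
grip_width: 0.998
at [502.1 -28.8 213.7] jaw -5.21 j6 -0.11 grip 0.998 F [-0.5  0.4 -0.9] t 48.9
 tool shift [  3.8 284.9 -72.9]  turn about tool x (deg) 89.59  tilt [-0.0015  0.0003]
top face c 500.8 -28.8 size 96.3 66.1 long axis 84.75 z 143.1 px [256. 203.]
```

View pics/w14.png

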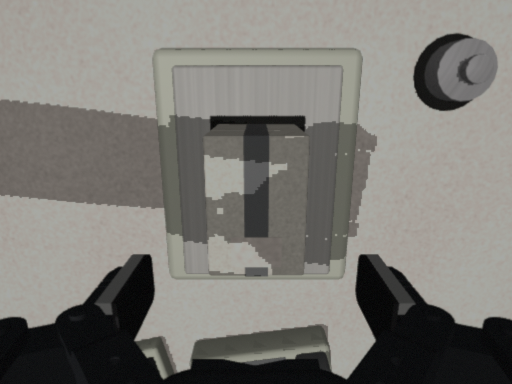

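C sits exactly on A: centres agree within 0.5 mm and angles within 0.2°. Next, carton D.

```bash
python3 -m creep '[[[0,10,-3],0,1],[[0,20,-5],0,1],[[0,28,-7],0,1],[[0,28,-7],0,1],[[0,28,-7],0,1],[[0,28,-7],0,1],[[0,28,-7],0,1],[[0,28,-7],0,1],[[0,28,-7],0,1],[[0,28,-7],0,1],[[0,20,-5],0,1],[[0,11,-4],0,1],[[0,0,0],0,1]]'
python3 -m creep '[[[0,0,0],5,1],[[0,0,0],8,1],[[0,0,0],8,1],[[0,0,0],8,1],[[0,0,0],8,1],[[0,0,0],8,1],[[0,0,0],8,1],[[0,0,0],8,1],[[0,0,0],8,1],[[0,0,0],8,1],[[0,0,0],8,1],[[0,0,0],4.5,1],[[0,0,0],0,1],[[0,0,0],0,1]]'
python3 - <<'E'
from h import *
plan(455.3,261.5,5,85.4)
wtop(455,261,31,tag="w15")
E
```

```text
time_s: 50.25
eef_pos: [454.7, 262.5, 213.7]
tool_rot: [0.706, 0.031, 0.707, -0.032]
wrist_force: [-0.7, -0.6, -0.9]
grip_width: 1.001
time_s: 51.65
eef_pos: [455.8, 260.8, 214.5]
tool_rot: [-0.479, -0.52, -0.479, 0.52]
wrist_force: [0.0, -0.7, 0.0]
grip_width: 0.997
at [455.8 260.8 214.5] jaw -94.67 j6 2.03 grip 0.997 F [ 0.  -0.7  0. ] t 51.65
 tool shift [209.5  -0.4  -0.7]  turn about tool x (deg) -0.07  tilt [-0.0005 -0.0004]
top face c 453.8 263.7 size 96.8 66.1 long axis -4.21 z 30.0 px [252. 169.]
```

View pics/w15.png

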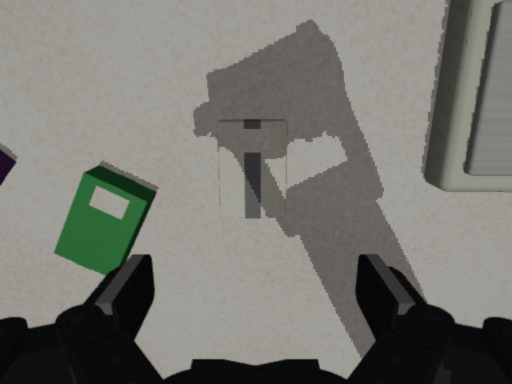

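```bash
python3 -m creep '[[[15,-1.3,-1.8],0,1],[[25,0,0],0,1],[[30,0,0],0,1],[[30,0,0],0,1],[[30,0,0],0,1],[[30,0,0],0,1],[[20,0,0],0,1],[[13,0,0],0,1],[[8,0,0],0,1],[[5,0,0],0,1],[[2.5,0,0],0,1],[[0,0,0],0,1],[[0,0,0],0,1],[[0,0,0],0,0.7],[[0,0,0],0,0.5],[[0,0,0],0,0.5],[[0,0,0],0,0.5],[[0,0,0],0,0.5],[[0,0,0],0,0.5]]' 50
python3 - <<'E'
from h import *
plan(454.4,262.6,5,85.4)
E
python3 -m creep '[[[-4,0,0],0,0.5],[[-10,0,0],0,0.5],[[-20,0,0],0,0.5],[[-25,0,0],0,0.5],[[-25,0,0],0,0.5],[[-25,0,0],0,0.5],[[-25,0,0],0,0.5],[[-20,0,0],0,0.5],[[-15,0,0],0,0.5],[[-7,0,0],0,0.5],[[0,0,0],0,0.5],[[0,0,0],0,0.5]]'
python3 - <<'E'
from h import *
plan(502.8,-29.2,180,-5.2)
E
```

```text
time_s: 53.6
eef_pos: [455.4, 263.7, 7.3]
tool_rot: [0.479, 0.521, 0.479, -0.52]
wrist_force: [-1.0, -0.1, 5.9]
grip_width: 0.761
at [455.4 263.7   7.3] jaw -94.7 j6 2.04 grip 0.761 F [-1.  -0.1  5.9] t 53.6
 tool shift [ 2.3 -0.9  1.2]  turn about tool x (deg) -0.1  tilt [0.0015 0.0005]
time_s: 54.8
eef_pos: [454.0, 263.2, 181.1]
tool_rot: [-0.479, -0.52, -0.479, 0.521]
wrist_force: [-0.5, -0.1, -1.9]
grip_width: 0.763
at [454.  263.2 181.1] jaw -94.71 j6 2.04 grip 0.763 F [-0.5 -0.1 -1.9] t 54.8
 tool shift [  1.2  72.6 287.4]  turn about tool x (deg) -89.51  tilt [-0.0018 -0.0007]
```

```bash
python3 -m creep '[[[0,2.5,8],0,0.5],[[0,5.5,22],0,0.5],[[0,5.5,22],0,0.5],[[0,5.5,22],0,0.5],[[0,5.5,22],0,0.5],[[0,5.5,22],0,0.5],[[0,5.5,22],0,0.5],[[0,5.5,22],0,0.5],[[0,5.5,22],0,0.5],[[0,5.5,22],0,0.5],[[0,5.5,22],0,0.5],[[0,5.5,22],0,0.5],[[0,5.5,22],0,0.5],[[0,4,15],0,0.5],[[0,0,0],0,0.5]]'
python3 -m creep '[[[0,0,0],-5,0.5],[[0,0,0],-8,0.5],[[0,0,0],-8,0.5],[[0,0,0],-8,0.5],[[0,0,0],-8,0.5],[[0,0,0],-8,0.5],[[0,0,0],-8,0.5],[[0,0,0],-8,0.5],[[0,0,0],-8,0.5],[[0,0,0],-8,0.5],[[0,0,0],-8,0.5],[[0,0,0],-4.5,0.5],[[0,0,0],0,0.5],[[0,0,0],0,0.5]]'
python3 - <<'E'
from h import *
plan(502.65,-29.4,151.5,-5.2)
held(203)
p,d=grab_frame("wrist"); cv2.imwrite("pics/w16.png",p[:,:,::-1])
E
```

```text
time_s: 56.3
eef_pos: [503.1, -30.3, 181.5]
tool_rot: [-0.478, -0.52, -0.479, 0.521]
wrist_force: [0.4, -0.9, -2.4]
grip_width: 0.763
time_s: 57.7
eef_pos: [503.1, -28.1, 182.0]
tool_rot: [0.706, 0.033, 0.707, -0.032]
wrist_force: [-0.0, -0.1, -2.0]
grip_width: 0.761
at [503.1 -28.1 182. ] jaw -5.27 j6 -0.11 grip 0.761 F [-0.  -0.1 -2. ] t 57.7
 tool shift [30.5 -1.4 -0.3]  turn about tool x (deg) -0.07  tilt [-0.0006  0.0004]
top z 204.6 far edge ly per strip [49.2 49.3 49.4 49.3 49.3] => centre ly 1.3 lx range [-34.5  32.3] mid -1.1
```

View pics/w16.png

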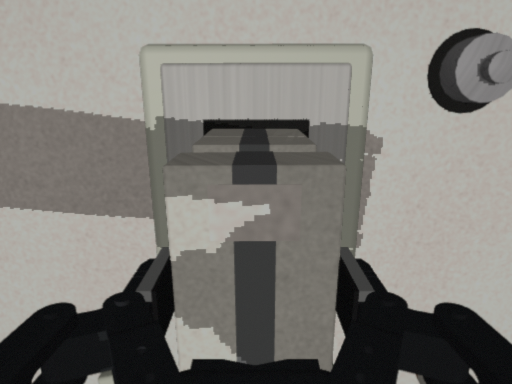

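```bash
python3 -m creep '[[[5,-1.2,-0.3],0,0.5],[[8,0,0],0,0.5],[[7,0,0],0,0.5],[[4,0,0],0,0.5],[[2,0,0],0,0.5],[[0,0,0],0,0.5],[[0,0,0],0,0.5]]'
python3 - <<'E'
from h import *
plan(502.7,-29.3,151.4,-5.2)
held(179)
E
```

```text
time_s: 58.5
eef_pos: [503.1, -29.8, 156.5]
tool_rot: [0.706, 0.032, 0.706, -0.032]
wrist_force: [-1.0, 0.4, -2.0]
grip_width: 0.76
at [503.1 -29.8 156.5] jaw -5.21 j6 -0.12 grip 0.76 F [-1.   0.4 -2. ] t 58.5
 tool shift [ 5.1  0.4 -0.4]  turn about tool x (deg) -0.01  tilt [ 0.0003 -0.    ]
top z 179.2 far edge ly per strip [47.5 47.7 47.7 47.7 47.7] => centre ly -0.3 lx range [-33.8  32. ] mid -0.9
```

```bash
python3 -m creep '[[[1.5,0.2,-0.3],0,0.5],[[1.5,0,0],0,0.5],[[1.3,0,0],0,0.5],[[0,0,0],0,0.5],[[0,0,0],0,0.5]]'
python3 -m creep '[[[0.7,0,0],0,0.5],[[0,0,0],0,0.5],[[0,0,0],0,0.5]]'
```

```text
time_s: 59.05
eef_pos: [502.6, -29.5, 151.9]
tool_rot: [0.706, 0.032, 0.706, -0.032]
wrist_force: [-0.2, -0.1, -2.4]
grip_width: 0.757
time_s: 59.35
eef_pos: [502.7, -29.5, 151.4]
tool_rot: [0.706, 0.032, 0.706, -0.032]
wrist_force: [-0.0, 0.5, -1.3]
grip_width: 0.762
```

```bash
python3 -m creep '[[[0.5,0,0],0,0.5],[[0,0,0],0,0.5],[[0,0,0],0,0.5]]'
```

```text
time_s: 59.65
eef_pos: [502.7, -29.5, 151.3]
tool_rot: [0.706, 0.032, 0.706, -0.032]
wrist_force: [-1.6, -0.8, 2.0]
grip_width: 0.761
```

Contact. Release and rise.

```bash
python3 -m creep '[[[0,0,0],0,0.82],[[0,0,0],0,0.9],[[0,0,0],0,1],[[0,0,0],0,1],[[0,0,0],0,1],[[-10,0,0],0,1],[[-20,0,0],0,1],[[-30,0,0],0,1],[[-20,0,0],0,1],[[-10,0,0],0,1],[[0,0,0],0,1],[[0,0,0],0,1]]'
python3 - <<'E'
from h import *
plan(485,-269,230,-1)
wtop(503,-29,174,tag="w17")
weight()
E
```

```text
time_s: 60.85
eef_pos: [502.3, -29.4, 240.1]
tool_rot: [0.706, 0.032, 0.707, -0.032]
wrist_force: [-0.0, -0.0, 0.5]
grip_width: 1.001
at [502.3 -29.4 240.1] jaw -5.21 j6 -0.12 grip 1.001 F [-0.  -0.   0.5] t 60.85
 tool shift [  10.  -240.1    4.6]  turn about tool x (deg) -4.21  tilt [-0.001   0.0002]
top face c 500.9 -29.0 size 96.5 66.1 long axis 85.14 z 173.1 px [255. 204.]
weight? n 211 ((661.5115966796875, 46.22818374633789), 62.86649703979492) zmax 51.150866761174065
```

View pics/w17.png

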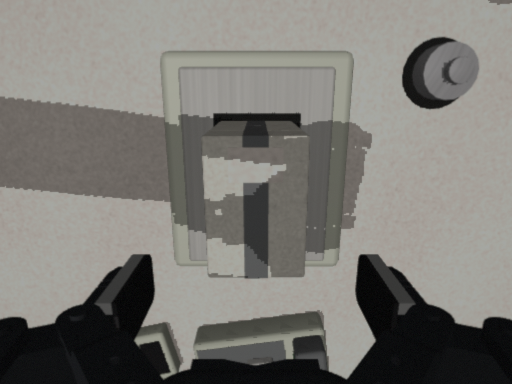

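The column is square, its top face at (255,204) matching the lower cartons, and the weight is on the mat. Next is the hold key.

```bash
python3 -m creep '[[[0,-10,0],0,1],[[0,-20,0.4],0,0.5],[[0,-25,0.5],0,0],[[0,-25,0.5],0,0],[[0,-25,0.5],0,0],[[0,-25,0.5],0,0],[[0,-25,0.5],0,0],[[0,-25,0.5],0,0],[[0,-25,0.5],0,0],[[0,-20,0.4],0,0],[[0,-10,0.3],0,0],[[0,-5,0],0,0],[[0,0,0],-5.2,0],[[20,0,0],0,0],[[30,0,0],0,0],[[30,0,0],0,0],[[30,0,0],0,0],[[20,0,0],0,0],[[0,0,0],0,0],[[0,0,0],0,0]]'
python3 - <<'E'
from h import *
plan(485,-269.5,60,0)
p,d=grab_frame("wrist"); cv2.imwrite("pics/w18.png",p[:,:,::-1])
cp=camera_params("wrist");W=cloud(d,cp); z=W[...,2]
m=((z>46)&(z<55)).astype(np.uint8);n,l,s,c=cv2.connectedComponentsWithStats(m)
for i in range(1,n):
    if s[i,4]>60: q=W[l==i]; print(c[i].round(),s[i,4],rect(q[:,:2]))
E
```

```text
time_s: 62.95
eef_pos: [485.5, -268.5, 111.0]
tool_rot: [0.707, -0.0, 0.707, 0.0]
wrist_force: [0.0, 0.6, 0.6]
grip_width: 0.003
at [ 485.5 -268.5  111. ] jaw 0.03 j6 -0.64 grip 0.003 F [0.  0.6 0.6] t 62.95
 tool shift [51.  -1.  -0.5]  turn about tool x (deg) 0.03  tilt [-0.0003  0.0003]
[330. 205.] 480 ((529.966552734375, -278.9046630859375), (98.59371185302734, 29.371767044067383), 73.27992248535156)
[181. 216.] 1261 ((437.920166015625, -271.787841796875), (25.04119873046875, 25.456378936767578), 19.08260154724121)
[256. 212.] 977 ((485.45562744140625, -268.8961486816406), (29.81260108947754, 13.174213409423828), 2.1716339588165283)
[190. 283.] 815 ((440.6339416503906, -320.4947204589844), (22.078031539916992, 20.55362319946289), 3.306751012802124)
[258. 349.] 165 ((487.0770568847656, -371.5607604980469), (3.9642086029052734, 26.726137161254883), 3.59181809425354)
```

View pics/w18.png

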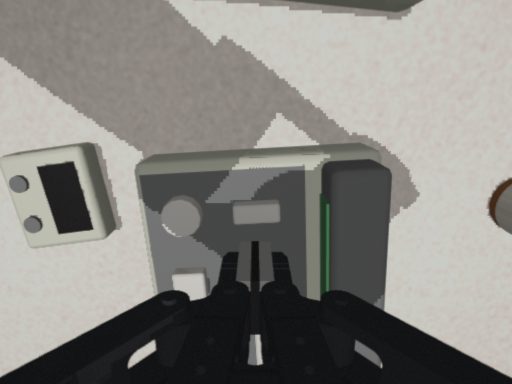

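```bash
python3 -m creep '[[[15,-0.5,0],0,0],[[20,0,0],0,0],[[15,0,0],0,0],[[5,0,0],0,0],[[0,0,0],0,0],[[0,0,0],0,0]]'
python3 -m creep '[[[3,0,0],0,0],[[2,0,0],0,0],[[2,0,0],0,0],[[2,0,0],0,0],[[2,0,0],0,0],[[1.5,0,0],0,0],[[0,0,0],0,0],[[0,0,0],0,0]]'
```

```text
time_s: 63.6
eef_pos: [485.9, -269.7, 56.4]
tool_rot: [0.707, -0.0, 0.707, -0.0]
wrist_force: [-0.7, -0.5, 0.7]
grip_width: -0.003
time_s: 64.4
eef_pos: [485.8, -269.7, 44.0]
tool_rot: [0.707, -0.0, 0.707, -0.0]
wrist_force: [-1.9, 1.1, 6.8]
grip_width: 0.001
```

```bash
python3 -m creep '[[[0.5,0,0],0,0],[[0,0,0],0,0],[[0,0,0],0,0]]'
python3 -m creep '[[[-4,0,0],0,0],[[-10,0,0],0,0],[[-20,0,0],0,0],[[-10,0,0],0,0],[[0,-10,0.5],0,0],[[0,-20,1],0,0],[[0,-25,2],0,0],[[0,-25,2],0,0],[[0,-15,1],0,0],[[0,-5,0.2],0,0],[[0,0,0],0,0],[[0,0,0],0,0]]'
python3 - <<'E'
from h import *
plan(491,-369.3,56,0)
p,d=grab_frame("wrist"); cv2.imwrite("pics/w19.png",p[:,:,::-1])
cp=camera_params("wrist");W=cloud(d,cp); z=W[...,2]
m=((z>46)&(z<55)).astype(np.uint8);n,l,s,c=cv2.connectedComponentsWithStats(m)
for i in range(1,n):
    if s[i,4]>60: q=W[l==i]; print(c[i].round(),s[i,4],rect(q[:,:2]))
E
```

```text
time_s: 64.7
eef_pos: [485.8, -269.7, 44.0]
tool_rot: [0.707, -0.0, 0.707, -0.0]
wrist_force: [-2.2, 1.9, 8.0]
grip_width: -0.001
time_s: 65.9
eef_pos: [491.8, -368.8, 86.2]
tool_rot: [0.707, 0.0, 0.707, 0.0]
wrist_force: [-0.7, 0.5, -0.2]
grip_width: -0.0
at [ 491.8 -368.8   86.2] jaw 0.0 j6 -0.76 grip -0.0 F [-0.7  0.5 -0.2] t 65.9
 tool shift [30.2 -0.6 -0.8]  turn about tool x (deg) 0.0  tilt [-0.0008  0.0011]
[329. 128.] 932 ((529.3137817382812, -322.6083068847656), (2.317519187927246, 137.55282592773438), 3.3182859420776367)
[144.  40.] 2408 ((437.2615051269531, -271.5712890625), (25.340456008911133, 25.199668884277344), 6.344226360321045)
[243.  34.] 1852 ((484.86273193359375, -268.3860168457031), (30.015090942382812, 13.286051750183105), 3.3086495399475098)
[158. 143.] 1788 ((439.8741149902344, -321.2208251953125), (22.65149688720703, 22.24628257751465), 3.8001883029937744)
[250. 138.] 612 ((487.8043212890625, -318.377197265625), (12.970809936523438, 13.025800704956055), 4.097325801849365)
[255. 219.] 994 ((490.4355163574219, -363.577392578125), (12.983417510986328, 25.381942749023438), 3.425037145614624)
[171. 231.] 466 ((443.07855224609375, -370.7378234863281), (13.254558563232422, 13.25029468536377), 12.534132957458496)
```

View pics/w19.png

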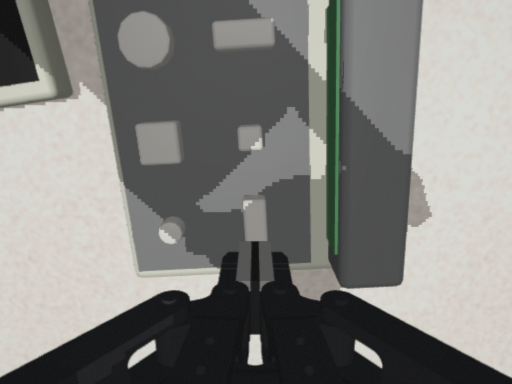

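The fingers are over the wide key at (255,219), with the small keys clear. Press print.

```bash
python3 -m creep '[[[15,0,-0.5],0,0],[[12,0,0],0,0],[[5,0,0],0,0],[[2,0,0],0,0],[[2,0,0],0,0],[[2,0,0],0,0],[[2,0,0],0,0],[[2.2,0,0],0,0],[[0,0,0],0,0],[[0,0,0],0,0]]'
```

```text
time_s: 66.95
eef_pos: [491.8, -369.6, 45.1]
tool_rot: [0.707, -0.0, 0.707, -0.0]
wrist_force: [-0.6, 2.6, 4.4]
grip_width: -0.005
```

```bash
python3 -m creep '[[[1,0,0],0,0],[[0.8,0,0],0,0],[[0,0,0],0,0],[[0,0,0],0,0]]'
```

```text
time_s: 67.35
eef_pos: [491.8, -369.6, 44.0]
tool_rot: [0.707, -0.0, 0.707, -0.0]
wrist_force: [-3.3, 3.8, 8.8]
grip_width: -0.002
```

```bash
python3 -m creep '[[[-4,0,0],0,0],[[-10,0,0],0,0],[[-20,0,0],0,0],[[-10,0,0],0,0],[[0,10,-5],0,0],[[0,20,-11],0,0],[[0,25,-14],0,0],[[0,25,-14],0,0],[[0,14,-8],0,0],[[0,3.5,-2.5],0,0],[[0,0,0],0,0],[[0,0,0],0,0]]'
python3 - <<'E'
from h import *
plan(437.2,-272,56,0)
weight("t4")
p,d=grab_frame("wrist"); cv2.imwrite("pics/w20.png",p[:,:,::-1])
E
```

```text
time_s: 68.55
eef_pos: [437.3, -272.4, 86.8]
tool_rot: [0.707, -0.0, 0.707, -0.0]
wrist_force: [0.9, 0.0, 0.8]
grip_width: 0.001
at [ 437.3 -272.4   86.8] jaw -0.02 j6 -0.7 grip 0.001 F [0.9 0.  0.8] t 68.55
 tool shift [30.8  0.4 -0.2]  turn about tool x (deg) -0.02  tilt [ 0.0003 -0.0004]
weight? n 212 ((662.44482421875, 50.86454772949219), 62.34640121459961) zmax 52.512625478516924
```

View pics/t4.png

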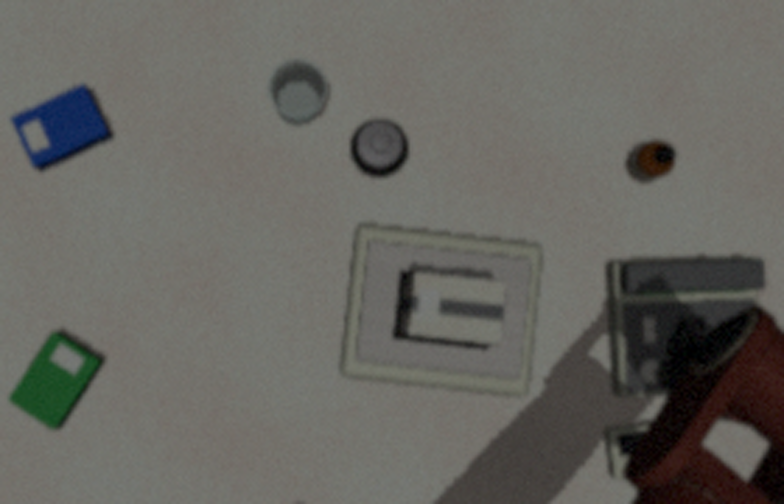

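View pics/w20.png

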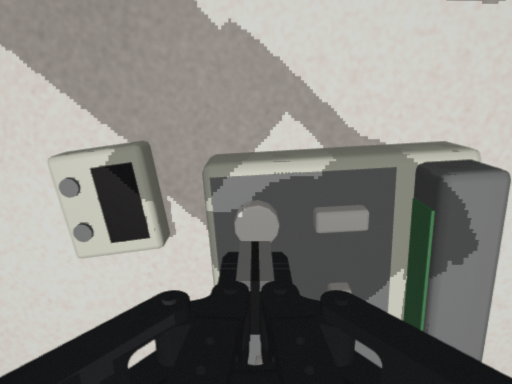

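The top view shows the weight on its mat at (380,147) and the column square on the pan at (455,305). All pale cartons are gone from the table. The fingers are over the round key at (257,222). Press off.

```bash
python3 -m creep '[[[15,0.3,0],0,0],[[12,0,0],0,0],[[5,0,0],0,0],[[2,0,0],0,0],[[2,0,0],0,0],[[2,0,0],0,0],[[2,0,0],0,0],[[2,0,0],0,0],[[1.3,0,0],0,0],[[0,0,0],0,0],[[0,0,0],0,0]]'
```

```text
time_s: 69.75
eef_pos: [437.3, -271.7, 44.0]
tool_rot: [0.707, -0.0, 0.707, -0.0]
wrist_force: [-2.8, 1.6, 5.0]
grip_width: -0.004
```

```bash
python3 -m creep '[[[0.7,0,0],0,0],[[0,0,0],0,0],[[0,0,0],0,0]]'
python3 -m creep '[[[-4,0,0],0,0],[[-10,0,0],0,0],[[-20,0,0],0,0],[[-30,0,0],0,0],[[-30,0,0],0,0],[[-30,0,0],0,0],[[-20,0,0],0,0],[[0,0,0],0,0],[[0,0,0],0,0]]'
python3 - <<'E'
from h import *
p,d=grab_frame("wrist"); cv2.imwrite("pics/w21.png",p[:,:,::-1])
p,d=grab_frame("side"); cv2.imwrite("pics/s21.png",cv2.resize(p[100:300,130:360,::-1],None,fx=3,fy=3))
p,d=grab_frame("top"); W=cloud(d,camera_params("top")); z=W[...,2]
m=(abs(W[...,0]-503)<80)&(abs(W[...,1]+29)<100)&(abs(z-174)<6); q=W[m]; print("stack top",rect(q[:,:2]),np.median(q[:,2]))
b=(abs(W[...,0]-698)<40)&(abs(W[...,1]-44)<40)
q=W[b&(z>15)&(z<38)]; print("wt cyl",cv2.minEnclosingCircle(q[:,:2].astype(np.float32)))
for n,x,y,zz in (("beaker",751,142,80),("bottle",684,-276,80),("timer",343,-268,26)):
    q=W[(abs(W[...,0]-x)<60)&(abs(W[...,1]-y)<60)&(abs(z-zz)<8)]; print(n,len(q),rect(q[:,:2]) if len(q) else "")
E
```

```text
time_s: 70.05
eef_pos: [437.3, -271.7, 43.9]
tool_rot: [0.707, 0.0, 0.707, 0.0]
wrist_force: [-3.6, 3.1, 9.2]
grip_width: 0.002
time_s: 70.95
eef_pos: [437.1, -271.6, 186.6]
tool_rot: [0.707, -0.0, 0.707, -0.0]
wrist_force: [-0.0, 0.5, -0.8]
grip_width: -0.004
stack top ((501.9054260253906, -30.481685638427734), (95.51876068115234, 65.88570404052734), 85.28370666503906) 174.08047988179254
wt cyl ((698.6963500976562, 44.2702522277832), 26.94744300842285)
beaker 100 ((752.1881713867188, 142.3151092529297), (68.77833557128906, 66.67781066894531), 45.58588790893555)
bottle 39 ((683.7409057617188, -276.4300537109375), (19.014625549316406, 19.994020462036133), 5.741992473602295)
timer 361 ((342.8045654296875, -267.7543029785156), (59.663997650146484, 69.91899108886719), 8.848101615905762)
```

View pics/w21.png

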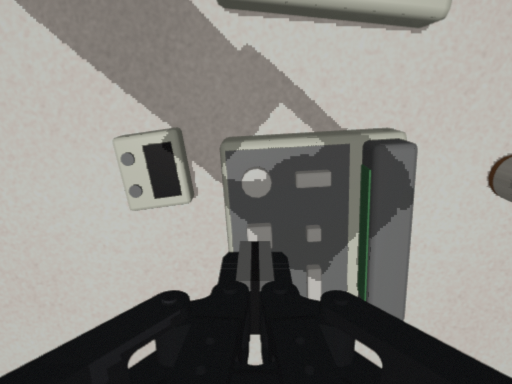

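View pics/s21.png

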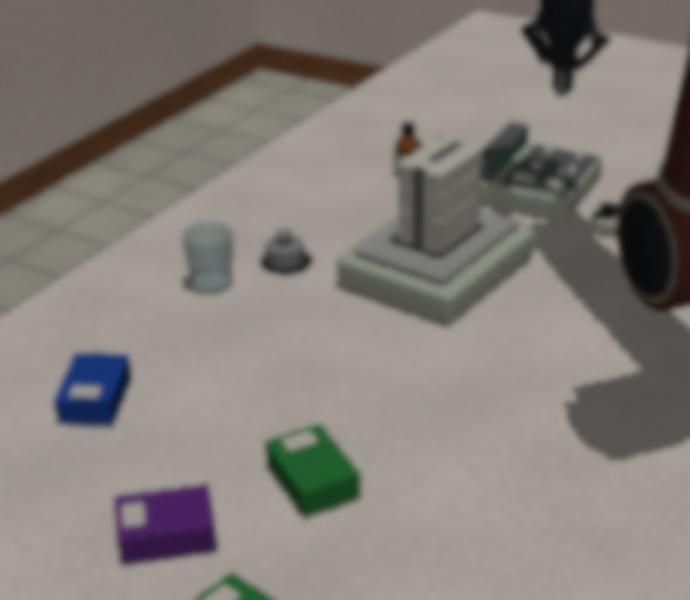

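The side view shows the three-carton column square on the pan, the weight on its mat, the bystanders in place and the robot clear. I'm handing the job in.

```bash
python3 -c "
from cell import *
print(close_job(), get_obs()['time_s'])"
```

```text
the job is handed in; nothing more can be done
the job is handed in; nothing more can be done
```

The job is handed in, finished at about 71 s of the 210 s allowed. I moved the weight to the mat, pressed ON and then ZERO with the pan clear, and stacked cartons A, C and D on the pan. B was not there. Then I pressed HOLD, PRINT and OFF. Every key bottomed out at TCP z of about 44 mm with 7–10 N.

- **The weight was knocked off its mat:** I first saw it about 50 mm away on the way to the first carton, after ON and ZERO. I set it back before stacking. I can't tell whether it was knocked before or after those two presses; the pan was clear either way.
- **Overshoot:** on the way to carton C the arm went about 28 mm too far in free air. I corrected it and nothing was touched.
- **Stack:** in the last check the top face was centred at (501.9, -30.5), against a pan centre of about (502.8, -29.2), and its angle was within 0.5° of the pan's. The cartons line up within about 0.5 mm of each other.
- **Weight and bystanders:** the weight is within about 2 mm of the mat's centre. The beaker, bottle and timer read within about 1 mm of where they started.
- **Disagreement:** the top and wrist cameras differ by 1–3 mm on the same points, so I used values between the two.

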